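# Load circuit boards onto an inspection carriage with a carrying paddle

## Robot

A 6-joint arm with a two-finger parallel gripper is mounted at the origin on the work surface. World frame = base frame: x ahead of the robot, y to its left, z up, the work surface at z = 0. Lengths are in mm, angles in rad, forces in N, time in s.
With the tool pointing down it reaches from about 350 to 975 mm from the base axis. Payload 7.1 kg.
Tool frame: the origin (TCP) lies between the finger pads; the fingertips stand 17 mm ahead of it and the grasp point (between the pads) lies 2 mm behind it; z points along the fingers, y is the line along which they close (so a half turn about z gives the same grasp; the last joint's range is limited). The gripper opens to 88 mm and grips with 3 to 60 N. Pads are 20 mm wide; open, the fingers measure 115 mm over their backs; the gripper's body (75 mm by 178 mm) begins 61 mm behind the grasp point.
Start: joints at [1.228, 0.423, 1.63, -0, 1.089, -0.019], TCP at [198.825, 592.515, 239.675] pointing down, gripper open.
Joint ranges: [-3, 3], [-0.9, 2.11], [0.09, 2.58], [-1.31, 4.45], [0.11, 2.69], [-2.54, 2.54]. Speed limits (rad/s): [2.39, 2.39, 3.01, 3.14, 3.14, 3.14].

## Interface

Orientations are given as a rotation vector (axis times angle).
In Python, from workcell import ctrl gives the robot as it stands.
- The arm moves only by the shell command python3 jog.py 'ROWS' [OPENING]. ROWS is a JSON list of rows, 1 to 5 of them, each of 6 numbers: dx, dy, dz in mm, then a rotation vector rx, ry, rz in rad; each row shifts and turns the commanded pose from where the row before left it, along the tool's axes as they then stand; what a row does not reach is not made up. A row lasts 1/12 s, in which the tool goes at most 41.7 mm and 0.125 rad, less where a joint would pass 70% of its speed; a pose out of reach is approached as far as the arm can. OPENING is the finger opening in mm, set as the command begins (- or left out keeps the last). The fingers move at their own pace and stop on an object; the grip force is fixed at half the most. Time passes only in rows, so rows that do not move let the fingers close. It prints the time, the measured TCP pose, the force, the opening and the grip force at its end.
- ctrl.get_obs(): the state, without advancing time (a new reading comes with each control period).
- ctrl.get_image(name): name is "scene" or "top" or "wrist"; returns a dict with "img" (480x640x3 uint8, red, green, blue), "fx", "fy", "cx", "cy" (pixels), "R" (3x3) and "t" (3): a world point X has camera coordinates R X + t. Camera axes: x right, y down, z forward; pixel columns grow to the right and rows downward; lengths in mm; the calibration is good to about 2 mm. A picture is of the moment at which its call begins. There is no depth.
- ctrl.close_job(): hands the job in; it is judged then, once.
The state is a dict: "t": time; "qpos": joint angles; "qvel": joint speeds; "joint_torque": joint torques, N m; "ee_pos": TCP position; "orientation": TCP orientation; "ft_force": force on the tool from outside, world axes, zero at the start; "moment": the same for the moment, N m; "width": finger opening in mm; "grasp_force": force on a finger pad.
Only numpy, scipy, OpenCV 4.12 (cv2) and the standard library are available. Lean on these libraries where they do the work, as an engineer would, in place of code of your own. Each camera call takes 0.05 s, during which the arm holds its last target. There are 200 camera calls.

## Task

Free the red clamp knob, pull the carriage fully out, and carry every red circuit board from the rack on the flat blade of the paddle into a nest of its own on the carriage, lying flat, without ever touching a board with the fingers. Then push the carriage fully home under the camera with the boards still in their nests, turn the knob fully back to locked, and see that the paddle lies on its blue mat again, in line with it and near its middle. Leave the spool, bottle and brass pot alone.

Things in the scene. Friction and masses are not known exactly. Their poses are not given: they have to be found in the camera images.
- paddle: carrying paddle, 160 g, balanced near its grip: steel strip 24 wide, 4 thick, from x = -70 to +117 mm (tip; +x is the carrying end); on it an orange grip block, 36 (x) x 14 (y) mm, top 52 mm above the underside, centred on the origin; counterweight 56 wide, 12 high at x -70 to -36. Origin: underside below the block. Pinch the block's 14 mm from above, about 34 mm above the underside
- blade (a point): point on the top face of the paddle's strip, 92 mm ahead (+x) of the paddle's origin, where the centre of a carried board belongs
- mat: light blue parking mat for the paddle, which starts on it; fixed, 160 (x) x 70 (y) x 3 mm (the blade tip overhangs it); origin at the centre of its underside
- rack: fixed grey and black rack, footprint 130 x 206 mm, origin at the centre of its underside, with three lanes along its x, 66 mm apart, entered from -x (the robot's side). A board lies on two ledges, tops 40 mm above the bench; the slot between them is 34 mm wide, open at both ends, and free down to 12 mm above the bench
- stage: fixed aluminium inspection stage; x points away from the robot; origin: underside, at the middle of where the nests stand when the carriage is fully out. A purple camera with a black lens looks obliquely down from a column 255 mm beyond the origin; its lens is 165 mm or more beyond the origin and 155 mm or more above the bench
- carriage (a joint): slide of the white carriage with three nests, m: 0 = fully home under the camera, 0.08 = fully out towards the robot (along the stage's -x). Friction about 2 N; it stays where left. The clamp's tongue holds it home while locked
- handle (a point): on the black upright tab at the carriage's near corner by which it is slid: 20 mm along x, 12 mm thick along y; this point is 66 mm above the bench, 10 mm below the tab's top, and the tab reaches 42 mm below it. Axes as the stage's; moves with the carriage
- clamp (a joint): red clamp knob beside the carriage, rad: 0 = locked (brass tongue in front of the carriage's lug), grows counter-clockwise seen from above to 1.57 = fully free; from 1.2 up the tongue is clear. Light friction, stays where left. It can be turned to locked only with the carriage home
- clamp_grip (a point): on the knob's axis, 87 mm above the bench, in the red grip bar, which is 40 mm long along this point's x, 12 mm thick along its y, from 70 to 100 mm above the bench, and turns with the knob; at 0 (locked) its x is the stage's x
- lane0 (a point): middle of rack lane 0, at ledge-top height (40 mm above the bench); axes as the rack's. The lane is 102 mm long inside (x) and 62 mm wide, between walls 8 mm high above the ledges; the far stop, 8 mm high, spans the lane above the slot; near lips, 4 mm high, stand on the ledges only
- nest0 (a point): centre of nest 0 (72 mm apart) on the carriage, at ledge-top height (40 mm above the bench); axes as the stage's. Pocket for one board, 62 (x) x 68 (y) mm, walls 6 mm high; two ledges with a slot 34 mm wide between, free down to 24 mm above the bench and open to the near side (lips 4 mm high on the ledges only); the far wall spans above the slot
- board0: red circuit board, 50 (x) x 56 (y) x 4 mm, 30 g, with low parts on top (to 10 mm above its underside); origin at the centre of its underside, z up. Starts in a rack lane, x along the lane. May be absent (None). The fingers must not touch it
- lane1 (a point): middle of rack lane 1, at ledge-top height (40 mm above the bench); axes as the rack's. The lane is 102 mm long inside (x) and 62 mm wide, between walls 8 mm high above the ledges; the far stop, 8 mm high, spans the lane above the slot; near lips, 4 mm high, stand on the ledges only
- nest1 (a point): centre of nest 1 (72 mm apart) on the carriage, at ledge-top height (40 mm above the bench); axes as the stage's. Pocket for one board, 62 (x) x 68 (y) mm, walls 6 mm high; two ledges with a slot 34 mm wide between, free down to 24 mm above the bench and open to the near side (lips 4 mm high on the ledges only); the far wall spans above the slot
- board1: red circuit board, 50 (x) x 56 (y) x 4 mm, 30 g, with low parts on top (to 10 mm above its underside); origin at the centre of its underside, z up. Starts in a rack lane, x along the lane. May be absent (None). The fingers must not touch it
- lane2 (a point): middle of rack lane 2, at ledge-top height (40 mm above the bench); axes as the rack's. The lane is 102 mm long inside (x) and 62 mm wide, between walls 8 mm high above the ledges; the far stop, 8 mm high, spans the lane above the slot; near lips, 4 mm high, stand on the ledges only
- nest2 (a point): centre of nest 2 (72 mm apart) on the carriage, at ledge-top height (40 mm above the bench); axes as the stage's. Pocket for one board, 62 (x) x 68 (y) mm, walls 6 mm high; two ledges with a slot 34 mm wide between, free down to 24 mm above the bench and open to the near side (lips 4 mm high on the ledges only); the far wall spans above the slot
- board2: red circuit board, 50 (x) x 56 (y) x 4 mm, 30 g, with low parts on top (to 10 mm above its underside); origin at the centre of its underside, z up. Starts in a rack lane, x along the lane. May be absent (None). The fingers must not touch it
- spool: bystander: steel-coloured solder spool, 56 mm across, 42 mm high; origin at its underside; leave alone
- flux: bystander: small amber bottle, 36 mm across, 90 mm high; origin at its underside; leave alone
- cleaner: bystander: brass tip-cleaner pot, 72 mm across, 58 mm high; origin at its underside; leave alone

How it is judged (in metres and radians):
On the way, in this order (a step that is already met when the one before it is completed fails the run):
1. the clamp knob is turned free (value of joint clamp above 1.2 rad), for 0.2 s.
2. the carriage is pulled fully out (value of joint carriage above 0.074 m), for 0.2 s.
3. every board present lies in a nest of the carriage, off the paddle, the carriage still out (((x of board0 in the frame of nest0 between -0.009 and 0.009 m and y of board0 in the frame of nest0 between -0.009 and 0.009 m and z of board0 in the frame of nest0 between -0.003 and 0.003 m) or (x of board0 in the frame of nest1 between -0.009 and 0.009 m and y of board0 in the frame of nest1 between -0.009 and 0.009 m and z of board0 in the frame of nest1 between -0.003 and 0.003 m) or (x of board0 in the frame of nest2 between -0.009 and 0.009 m and y of board0 in the frame of nest2 between -0.009 and 0.009 m and z of board0 in the frame of nest2 between -0.003 and 0.003 m)) and angle between each of board0, board1, board2's own z axis and vertical below 0.06 rad and contact force between each of board0, board1, board2 and paddle below 0.02 N and linear speed of each of board0, board1, board2 below 0.03 m/s and ((x of board1 in the frame of nest0 between -0.009 and 0.009 m and y of board1 in the frame of nest0 between -0.009 and 0.009 m and z of board1 in the frame of nest0 between -0.003 and 0.003 m) or (x of board1 in the frame of nest1 between -0.009 and 0.009 m and y of board1 in the frame of nest1 between -0.009 and 0.009 m and z of board1 in the frame of nest1 between -0.003 and 0.003 m) or (x of board1 in the frame of nest2 between -0.009 and 0.009 m and y of board1 in the frame of nest2 between -0.009 and 0.009 m and z of board1 in the frame of nest2 between -0.003 and 0.003 m)) and ((x of board2 in the frame of nest0 between -0.009 and 0.009 m and y of board2 in the frame of nest0 between -0.009 and 0.009 m and z of board2 in the frame of nest0 between -0.003 and 0.003 m) or (x of board2 in the frame of nest1 between -0.009 and 0.009 m and y of board2 in the frame of nest1 between -0.009 and 0.009 m and z of board2 in the frame of nest1 between -0.003 and 0.003 m) or (x of board2 in the frame of nest2 between -0.009 and 0.009 m and y of board2 in the frame of nest2 between -0.009 and 0.009 m and z of board2 in the frame of nest2 between -0.003 and 0.003 m)) and value of joint carriage above 0.065 m), for 0.3 s.
4. the carriage is pushed fully home with the boards in their nests (((x of board0 in the frame of nest0 between -0.009 and 0.009 m and y of board0 in the frame of nest0 between -0.009 and 0.009 m and z of board0 in the frame of nest0 between -0.003 and 0.003 m) or (x of board0 in the frame of nest1 between -0.009 and 0.009 m and y of board0 in the frame of nest1 between -0.009 and 0.009 m and z of board0 in the frame of nest1 between -0.003 and 0.003 m) or (x of board0 in the frame of nest2 between -0.009 and 0.009 m and y of board0 in the frame of nest2 between -0.009 and 0.009 m and z of board0 in the frame of nest2 between -0.003 and 0.003 m)) and angle between each of board0, board1, board2's own z axis and vertical below 0.06 rad and contact force between each of board0, board1, board2 and paddle below 0.02 N and linear speed of each of board0, board1, board2 below 0.03 m/s and ((x of board1 in the frame of nest0 between -0.009 and 0.009 m and y of board1 in the frame of nest0 between -0.009 and 0.009 m and z of board1 in the frame of nest0 between -0.003 and 0.003 m) or (x of board1 in the frame of nest1 between -0.009 and 0.009 m and y of board1 in the frame of nest1 between -0.009 and 0.009 m and z of board1 in the frame of nest1 between -0.003 and 0.003 m) or (x of board1 in the frame of nest2 between -0.009 and 0.009 m and y of board1 in the frame of nest2 between -0.009 and 0.009 m and z of board1 in the frame of nest2 between -0.003 and 0.003 m)) and ((x of board2 in the frame of nest0 between -0.009 and 0.009 m and y of board2 in the frame of nest0 between -0.009 and 0.009 m and z of board2 in the frame of nest0 between -0.003 and 0.003 m) or (x of board2 in the frame of nest1 between -0.009 and 0.009 m and y of board2 in the frame of nest1 between -0.009 and 0.009 m and z of board2 in the frame of nest1 between -0.003 and 0.003 m) or (x of board2 in the frame of nest2 between -0.009 and 0.009 m and y of board2 in the frame of nest2 between -0.009 and 0.009 m and z of board2 in the frame of nest2 between -0.003 and 0.003 m)) and value of joint carriage below 0.007 m), for 0.2 s.
5. the clamp knob is turned to locked (value of joint clamp below 0.2 rad), for 0.2 s.
At the end, for the whole second after the job is handed in: Every board present rests flat in a nest (within 9 mm of its centre each way, off the paddle), carriage home (within 9 mm), clamp locked (below 0.25 rad), paddle lying flat on the mat, released, origin within 25 mm of the mat's centre, within 0.3 rad of its line (((x of board0 in the frame of nest0 between -0.009 and 0.009 m and y of board0 in the frame of nest0 between -0.009 and 0.009 m and z of board0 in the frame of nest0 between -0.003 and 0.003 m) or (x of board0 in the frame of nest1 between -0.009 and 0.009 m and y of board0 in the frame of nest1 between -0.009 and 0.009 m and z of board0 in the frame of nest1 between -0.003 and 0.003 m) or (x of board0 in the frame of nest2 between -0.009 and 0.009 m and y of board0 in the frame of nest2 between -0.009 and 0.009 m and z of board0 in the frame of nest2 between -0.003 and 0.003 m)) and angle between each of board0, board1, board2, paddle's own z axis and vertical below 0.06 rad and contact force between each of board0, board1, board2 and paddle below 0.02 N and linear speed of each of board0, board1, board2 below 0.03 m/s and ((x of board1 in the frame of nest0 between -0.009 and 0.009 m and y of board1 in the frame of nest0 between -0.009 and 0.009 m and z of board1 in the frame of nest0 between -0.003 and 0.003 m) or (x of board1 in the frame of nest1 between -0.009 and 0.009 m and y of board1 in the frame of nest1 between -0.009 and 0.009 m and z of board1 in the frame of nest1 between -0.003 and 0.003 m) or (x of board1 in the frame of nest2 between -0.009 and 0.009 m and y of board1 in the frame of nest2 between -0.009 and 0.009 m and z of board1 in the frame of nest2 between -0.003 and 0.003 m)) and ((x of board2 in the frame of nest0 between -0.009 and 0.009 m and y of board2 in the frame of nest0 between -0.009 and 0.009 m and z of board2 in the frame of nest0 between -0.003 and 0.003 m) or (x of board2 in the frame of nest1 between -0.009 and 0.009 m and y of board2 in the frame of nest1 between -0.009 and 0.009 m and z of board2 in the frame of nest1 between -0.003 and 0.003 m) or (x of board2 in the frame of nest2 between -0.009 and 0.009 m and y of board2 in the frame of nest2 between -0.009 and 0.009 m and z of board2 in the frame of nest2 between -0.003 and 0.003 m)) and value of joint carriage below 0.009 m and value of joint clamp below 0.25 rad and horizontal distance between paddle and mat below 0.025 m and height (world z) of paddle below 0.008 m and angle between the x axis of paddle and the x axis of mat, either way round below 0.3 rad and linear speed of paddle below 0.02 m/s); the robot touches nothing.
It fails at once if the fingers touch a board (contact force between any of board0, board1, board2 and the fingers above 0.3 N).
It fails at once if a bystander is disturbed (moved more than 40 mm) (distance of any of spool, flux, cleaner from where it was at the start of the episode above 0.04 m).
Of board0, board1, board2 only 2 to 3 are there at a start; the rules pass over those that are not, and their reading is None.
At some moment in a run one of paddle, board0, board1, board2 may be knocked a few centimetres aside while the robot is not near it.
It also fails if it takes over 210 s, if anything falls off the work surface, if the arm or the gripper's body presses on something with over 40 N, if the wrist force passes 120 N, or if a joint passes its speed limit or range.

## Working session

There is one attempt and no reset: what is moved stays moved. The work goes in short steps, Python scripts to look and compute and a shell command to move; the robot and the scene stay as the last step left them, time stands still between calls to the robot, and variables do not carry over. Pictures are saved under pics/ and viewed, at most 14 in all, crops included, and the job is handed in when it is done.

```bash
ls; mkdir -p pics
cat > h.py <<'E'
import numpy as np, cv2, sys
from workcell import ctrl
def cam(n):
    d=ctrl.get_image(n); d['R']=np.array(d['R']);d['t']=np.array(d['t']);return d
def save(d,p): cv2.imwrite(p,cv2.cvtColor(d['img'],cv2.COLOR_RGB2BGR))
def ray(d,u,v,z):
    r=d['R'].T@np.array([(u-d['cx'])/d['fx'],(v-d['cy'])/d['fy'],1]); c=-d['R'].T@d['t']
    return c+r*(z-c[2])/r[2]
def proj(d,X):
    p=d['R']@np.array(X,float)+d['t']; return d['fx']*p[0]/p[2]+d['cx'],d['fy']*p[1]/p[2]+d['cy']
E
python3 - <<'E'
from h import *
for n in('scene','top'):
    d=cam(n);save(d,f'pics/{n}0.png');print(n,-d['R'].T@d['t'],d['fx'],d['R'].round(2).tolist())
o=ctrl.get_obs();print(o)
E
```

```text
jog.py
pics
workcell.py
scene [1013.42961976  639.67397717 1196.27963329] 611.4570820168345 [[-0.82, 0.57, 0.01], [0.46, 0.68, -0.58], [-0.33, -0.47, -0.82]]
top [ 476.90597106   17.56737156 1432.460619  ] 524.6919392844067 [[-0.02, -1.0, 0.03], [-1.0, 0.02, -0.06], [0.06, -0.03, -1.0]]
{'t': 0.1, 'qpos': array([ 1.22796539e+00,  4.23769095e-01,  1.63058512e+00,  1.21032477e-05,
        1.08860723e+00, -1.90137885e-02]), 'qvel': array([ 6.11509188e-04, -1.60483970e-03, -2.44320518e-03,  9.16846824e-04,
        1.65790369e-03, -8.68831240e-05]), 'joint_torque': array([ 6.08295122e-04, -5.45615458e+01, -2.74326789e+01,  6.45776954e-02,
        1.88810856e-02, -3.13334579e-05]), 'ee_pos': array([198.69049357, 592.08226502, 238.98767861]), 'orientation': array([-5.06398570e-01, -3.10024946e+00,  2.11179231e-03]), 'ft_force': array([ 0.34833164,  0.07221116, -1.38495808]), 'moment': array([ 0.02170287,  0.00588376, -0.01839008]), 'grasp_force': 0.0, 'width': 87.49287072324701}
```

View pics/top0.png

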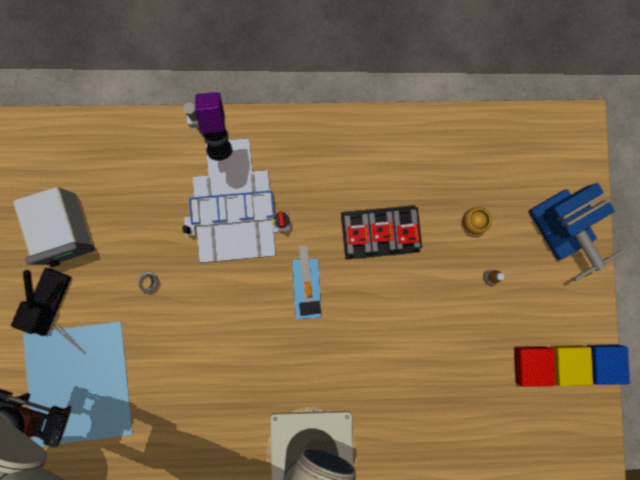

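View pics/scene0.png

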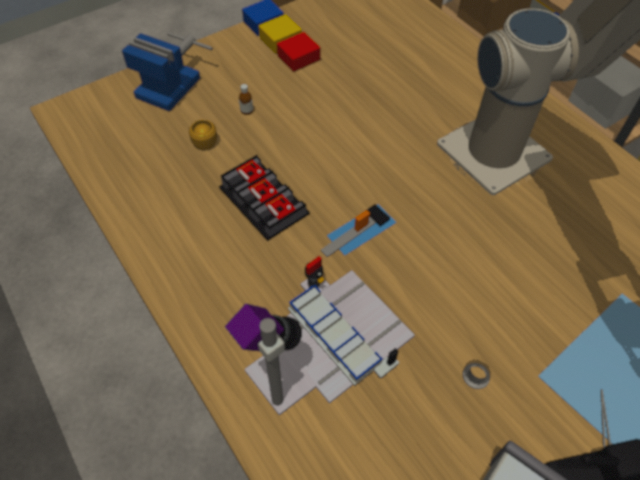

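The top view shows the knob at (283,221), the handle at (187,229), nests at about (231,207), the rack at (381,232) with 3 boards, and the paddle grip at (308,289). The scene view agrees with this. Next I'll measure by colour.

```bash
cat >> h.py <<'E'
HSV={'red':[((0,150,80),(8,255,255)),((172,150,80),(180,255,255))],'orange':[((9,170,150),(20,255,255))],'blue':[((95,90,120),(108,255,255))],'rim':[((108,80,60),(125,255,255))],'black':[((0,0,0),(180,255,45))]}
def mask(d,c,box=None):
    h=cv2.cvtColor(d['img'],cv2.COLOR_RGB2HSV); m=sum(cv2.inRange(h,a,b) for a,b in HSV[c])
    if box:
        k=np.zeros_like(m);u0,u1,v0,v1=box;k[v0:v1,u0:u1]=1;m=m*k
    return m
def blobs(d,c,z,box=None,amin=15):
    for q in cv2.findContours(mask(d,c,box),cv2.RETR_EXTERNAL,cv2.CHAIN_APPROX_NONE)[0]:
        if len(q)<4: continue
        P=np.array([ray(d,*p,z)[:2] for p in q[:,0].astype(float)],np.float32)
        (cx,cy),(w,h),a=cv2.minAreaRect(P)
        A=cv2.contourArea(q)
        if A>amin: print(c,'z',z,'px',q[:,0].mean(0).round(),'ctr',round(cx,1),round(cy,1),'size',round(w),round(h),'ang',round(a,1),'A',A)
E
python3 - <<'E'
from h import *
d=cam('top')
B=(180,430,80,330)
blobs(d,'red',46,(330,430,200,265)); blobs(d,'red',100,(270,295,200,240),5)
blobs(d,'orange',52,(290,330,240,320),5); blobs(d,'blue',3,(280,330,240,330)); blobs(d,'rim',46,(180,290,180,235))
blobs(d,'black',76,(178,198,215,245),5); blobs(d,'black',12,(290,330,295,330),5);blobs(d,'black',40,(335,430,200,265))
s=cam('scene')
blobs(s,'red',100,(300,330,250,285),5);blobs(s,'orange',52,(340,375,200,235),5);blobs(s,'blue',3,(320,400,200,255))
blobs(s,'red',46,(220,310,150,230),10);blobs(s,'black',76,(375,405,340,370),5)
for dd,n,b in((d,'t',(180,340,180,330)),(s,'s',(210,420,140,400))):
    u0,u1,v0,v1=b;c=cv2.resize(dd['img'][v0:v1,u0:u1],None,fx=3 if n=='s' else 4,fy=3 if n=='s' else 4,interpolation=cv2.INTER_CUBIC)[:600,:800]
    cv2.imwrite(f'pics/c{n}.png',c[:,:,::-1])
E
```

```text
red z 46 px [358. 235.] ctr 578.8 -134.7 size 50 56 ang 2.5 A 317.5
red z 46 px [408. 234.] ctr 579.3 -268.6 size 50 59 ang 2.5 A 333.5
red z 46 px [382. 232.] ctr 585.7 -199.5 size 50 57 ang 2.5 A 324.0
red z 100 px [281. 219.] ctr 620.2 66.9 size 39 14 ang 6.1 A 67.5
orange z 52 px [308. 289.] ctr 439.0 1.4 size 32 11 ang 5.2 A 38.5
blue z 3 px [301. 295.] ctr 439.3 5.0 size 156 65 ang 2.8 A 359.0
blue z 3 px [315. 280.] ctr 462.2 -18.0 size 112 20 ang 2.5 A 234.5
rim z 46 px [229. 204.] ctr 659.6 199.5 size 71 220 ang 3.8 A 115.5
black z 76 px [186. 229.] ctr 598.7 311.0 size 13 18 ang 89.6 A 23.5
black z 12 px [310. 308.] ctr 387.2 -3.8 size 28 48 ang 4.4 A 157.0
black z 40 px [377. 250.] ctr 536.1 -195.8 size 199 48 ang 86.3 A 430.0
black z 40 px [383. 214.] ctr 626.4 -203.3 size 43 184 ang 4.7 A 391.0
red z 100 px [313. 264.] ctr 626.1 73.3 size 44 17 ang 8.1 A 104.5
orange z 52 px [362. 215.] ctr 440.0 1.3 size 30 12 ang 7.7 A 42.5
blue z 3 px [342. 230.] ctr 480.4 -16.9 size 77 19 ang 4.5 A 153.5
blue z 3 px [367. 235.] ctr 439.9 26.7 size 155 25 ang 2.6 A 400.5
red z 46 px [280. 206.] ctr 580.9 -131.6 size 51 60 ang 3.6 A 338.0
red z 46 px [263. 190.] ctr 589.1 -196.9 size 52 59 ang 4.1 A 290.5
red z 46 px [251. 171.] ctr 581.7 -264.9 size 52 60 ang 5.9 A 274.5
black z 76 px [392. 357.] ctr 610.3 325.0 size 30 12 ang 38.5 A 62.5
```

View pics/ct.png

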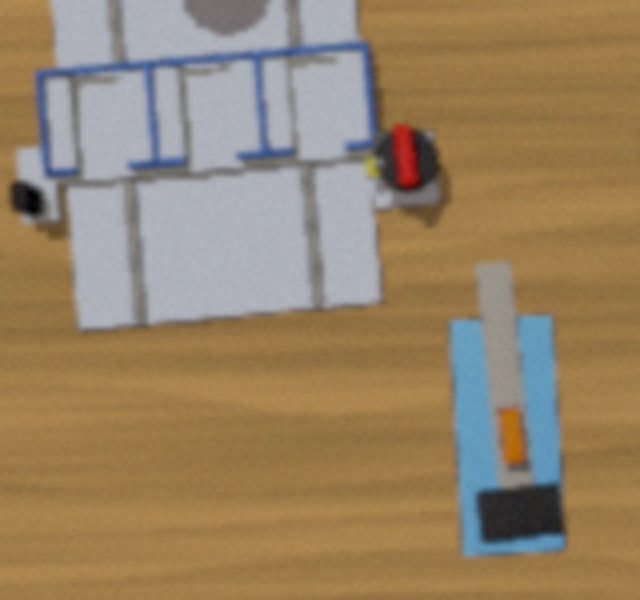

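Heights and sizes agree: boards come out 50×57, knob bar 39×14, grip 32×11, mat 156×65 and the nest row 71×220. I'll move above the knob first.

```bash
cat > goto.py <<'E'
# python3 goto.py x y z yaw_deg(of tool y) -> tool-frame delta and rotation, no motion
from h import *
from scipy.spatial.transform import Rotation as Ro
def plan(x,y,z,yd=None):
    o=ctrl.get_obs();R=Ro.from_rotvec(o['orientation']);p=np.array(o['ee_pos'])
    d=R.inv().apply(np.array([x,y,z])-p); r=np.zeros(3)
    if yd is not None:
        a=np.radians(yd); yv=np.array([np.cos(a),np.sin(a),0]);zv=np.array([0,0,-1.]);G=Ro.from_matrix(np.c_[np.cross(yv,zv),yv,zv]); r=(R.inv()*G).as_rotvec()
    Y=R.as_matrix()[:,1]
    print('t',round(o['t'],2),'pos',p.round(1),'yaw',round(np.degrees(np.arctan2(Y[1],Y[0])),1),'d',d.round(1),'|d|',round(np.linalg.norm(d)),'rot',r.round(3),'F',np.round(o['ft_force'],1),'w',round(o['width'],1),'g',round(o['grasp_force'],1),'q6',round(o['qpos'][5],2))
if __name__=='__main__': plan(*map(float,sys.argv[1:]))
E
R='[-33.3,-21.4,0,0,0,0]'
python3 jog.py '[[-33.3,-21.4,0,0,0,0],[-33.3,-21.4,0,0,0,0],[-33.3,-21.4,0,0,0,0],[-33.3,-21.4,0,0,0,0],[-33.3,-21.4,0,0,0,0]]'
python3 jog.py '[[-33.3,-21.4,0,0,0,0],[-33.3,-21.4,0,0,0,0],[-33.3,-21.4,0,0,0,0],[-33.3,-21.4,0,0,0,0],[-33.3,-21.4,0,0,0,0]]'
python3 jog.py '[[-33.3,-21.4,0,0,0,0],[-33.3,-21.4,0,0,0,0],[-33.3,-21.4,0,0,0,0],[-33.3,-21.4,0,0,0,0],[-33.3,-21.4,0,0,0,0]]'
for i in 1; do python3 jog.py '[[0,0,0,0,0,0.125],[0,0,0,0,0,0.125],[0,0,0,0,0,0.125],[0,0,0,0,0,0.125],[0,0,0,0,0,0.125]]'; done
python3 jog.py '[[0,0,0,0,0,0.125],[0,0,0,0,0,0.125],[0,0,0,0,0,0.125],[0,0,0,0,0,0.125],[0,0,0,0,0,0.125]]'
python3 jog.py '[[0,0,0,0,0,0.125],[0,0,0,0,0,0.125],[0,0,0,0,0,0.125],[0,0,0,0,0,0.125],[0,0,0,0,0,0.125]]'
python3 jog.py '[[0,0,0,0,0,0.125],[0,0,0,0,0,0.125],[0,0,0,0,0,0.125],[0,0,0,0,0,0.125],[0,0,0,0,0,0.125]]'
python3 goto.py 621 67.5 200 -86
```

```text
t: 0.62
ee_pos: [323.3, 436.5, 239.6]
orientation: [-0.505, -3.101, 0.0]
ft_force: [0.6, -0.1, 0.1]
width: 87.9
grasp_force: 0.0
t: 1.03
ee_pos: [447.3, 282.0, 239.7]
orientation: [0.506, 3.1, 0.0]
ft_force: [0.1, 0.9, -0.3]
width: 88.0
grasp_force: 0.0
t: 1.45
ee_pos: [571.1, 127.4, 239.7]
orientation: [-0.507, -3.1, -0.0]
ft_force: [0.5, 0.3, 0.9]
width: 87.7
grasp_force: 0.0
t: 1.87
ee_pos: [570.2, 129.0, 239.4]
orientation: [-1.444, -2.79, 0.0]
ft_force: [0.4, 0.0, -0.6]
width: 87.6
grasp_force: 0.0
t: 2.28
ee_pos: [570.1, 129.3, 239.5]
orientation: [-2.231, -2.211, 0.0]
ft_force: [0.7, -0.6, -0.0]
width: 87.8
grasp_force: 0.0
t: 2.7
ee_pos: [570.1, 129.2, 239.5]
orientation: [-2.803, -1.418, 0.001]
ft_force: [0.0, -0.1, 0.6]
width: 87.7
grasp_force: 0.0
t: 3.12
ee_pos: [570.1, 129.3, 239.5]
orientation: [3.104, 0.488, -0.001]
ft_force: [0.8, 0.6, -0.3]
width: 87.7
grasp_force: 0.0
t 3.12 pos [570.1 129.3 239.5] yaw -72.1 d [29.5 74.4 39.5] |d| 89 rot [0.    0.    0.242] F [ 0.8  0.6 -0.3] w 87.7 g 0.0 q6 1.46
```

```bash
python3 jog.py '[[9.8,24.8,13,0,0,0],[9.8,24.8,13,0,0,0],[9.8,24.8,13,0,0,0],[0,0,0,0,0,0.12],[0,0,0,0,0,0.12]]'>/dev/null
python3 jog.py '[[0,0,0,0,0,0]]' >/dev/null
python3 goto.py 621 67.5 85 -86
python3 - <<'E'
from h import *
d=cam('wrist');save(d,'pics/w1.png');blobs(d,'red',100);print(-d['R'].T@d['t'])
E
```

```text
t 3.62 pos [621.3  67.2 199.9] yaw -85.8 d [ -0.2  -0.3 114.9] |d| 115 rot [0.    0.001 0.003] F [ 0.3 -0.1  0.1] w 87.6 g 0.0 q6 1.59
red z 100 px [548. 288.] ctr 603.6 -94.7 size 42 46 ang 3.5 A 3556.0
red z 100 px [618. 285.] ctr 609.1 -143.4 size 42 37 ang 4.1 A 2102.0
red z 100 px [317. 244.] ctr 623.8 68.0 size 40 11 ang 6.9 A 860.5
[699.20597434  73.31456868 344.37675388]
```

View pics/w1.png

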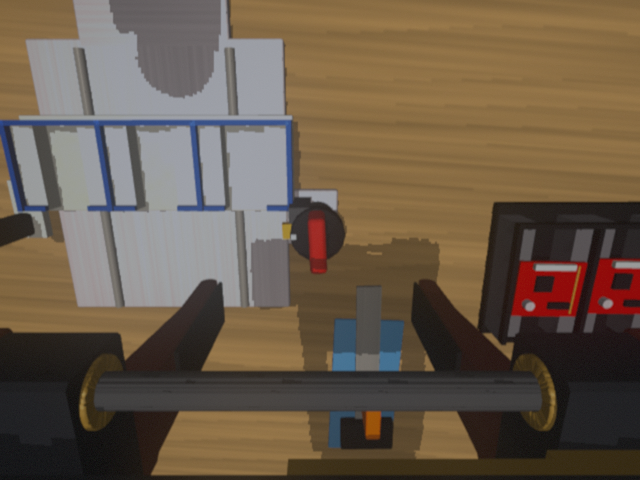

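The wrist view shows the knob bar at (317,244), nest rim corners near (290,122), (290,210), (4,122) and (18,208), two boards at right, and the paddle below. I'll take nest geometry from the rim and then go down on the knob.

```bash
python3 - <<'E'
from h import *
d=cam('wrist')
blobs(d,'rim',46,(0,300,100,230),20)
m=mask(d,'rim',(0,300,100,230));q=np.argwhere(m)[:,::-1]
P=np.array([ray(d,*p,46)[:2] for p in q.astype(float)],np.float32);r=cv2.minAreaRect(P);print(r)
for p in ((4,122),(290,122),(290,210),(19,209),(97,122),(193,122)): print(p,ray(d,*p,46).round(1))
for p in ((494,203),(480,330)): print('rack',ray(d,*p,48).round(1))
print('mat',[ray(d,*p,3)[:2].round(1) for p in ((335,320),(403,320))])
E
python3 jog.py '[[0,0,25,0,0,0],[0,0,25,0,0,0],[0,0,25,0,0,0],[1,1,25,0,0,0],[1,1,14,0,0,0]]'
python3 jog.py '[[0,0,0,0,0,0],[0,0,0,0,0,0],[0,0,0,0,0,0]]' 6
python3 goto.py 621 67.5 85 4
```

```text
rim z 46 px [149. 156.] ctr 661.1 200.5 size 69 220 ang 4.3 A 3245.5
((661.121826171875, 200.534423828125), (69.29498291015625, 219.73287963867188), 4.3474249839782715)
(4, 122) [684.6 308.5  46. ]
(290, 122) [701.8  94.9  46. ]
(290, 210) [634.7  90.9  46. ]
(19, 209) [618.2 306.6  46. ]
(97, 122) [690.2 239.1  46. ]
(193, 122) [696.  167.4  46. ]
rack [653.7 -69.4  48. ]
rack [541.9 -80.9  48. ]
mat [array([517.5,  41.9]), array([523. , -25.6])]
t: 4.13
ee_pos: [622.2, 66.2, 84.4]
orientation: [3.139, 0.128, -0.004]
ft_force: [-0.5, -0.4, 0.3]
width: 88.0
grasp_force: 0.0
t: 4.38
ee_pos: [624.5, 66.2, 88.0]
orientation: [-3.139, -0.124, -0.003]
ft_force: [0.0, 0.4, 0.1]
width: 71.4
grasp_force: 0.0
t 4.38 pos [624.5  66.2  88. ] yaw -85.5 d [-3.4 -1.6  3. ] |d| 5 rot [ 0.002 -0.002 -1.562] F [0.  0.4 0.1] w 71.4 g 0.0 q6 1.58
```

```bash
python3 jog.py '[[0,0,0,0,0,0],[0,0,0,0,0,0],[0,0,0,0,0,0],[0,0,0,0,0,0],[0,0,0,0,0,0]]' 6 >/dev/null
python3 jog.py '[[0,0,0,0,0,0],[0,0,0,0,0,0],[0,0,0,0,0,0],[0,0,0,0,0,0],[0,0,0,0,0,0]]' 6 >/dev/null
python3 goto.py 622 67.5 85 5
```

```text
t 5.22 pos [624.4  67.4  87.4] yaw -85.6 d [-2.3 -0.3  2.4] |d| 3 rot [-0.    -0.003 -1.581] F [-0.1  8.   4.1] w 11.9 g 31.2 q6 1.58
```

```bash
python3 jog.py '[[0,0,0,0,0,-0.12],[0,0,0,0,0,-0.12],[0,0,0,0,0,-0.12],[0,0,0,0,0,-0.12],[0,0,0,0,0,-0.12]]'
python3 goto.py 623 67.5 85 5
python3 jog.py '[[0,0,0,0,0,-0.12],[0,0,0,0,0,-0.12],[0,0,0,0,0,-0.12],[0,0,0,0,0,-0.12],[0,0,0,0,0,-0.12]]' >/dev/null
python3 goto.py 623 67.5 85 5
python3 jog.py '[[0,0,0,0,0,-0.12],[0,0,0,0,0,-0.12],[0,0,0,0,0,-0.09],[0,0,0,0,0,0],[0,0,0,0,0,0]]' >/dev/null
python3 goto.py 623 67.5 85 5
```

```text
t: 5.63
ee_pos: [623.8, 68.8, 87.4]
orientation: [-2.957, -1.05, -0.003]
ft_force: [-2.5, 15.7, 7.7]
width: 12.1
grasp_force: 31.0
t 5.63 pos [623.8  68.8  87.4] yaw -50.9 d [-1.5  0.5  2.4] |d| 3 rot [-0.001 -0.004 -0.975] F [-2.5 15.7  7.7] w 12.1 g 31.0 q6 0.97
t 6.05 pos [622.5  69.7  87.3] yaw -16.5 d [-2.   1.1  2.3] |d| 3 rot [-0.003 -0.005 -0.376] F [-7.6 18.9 10.5] w 12.0 g 31.6 q6 0.37
t 6.47 pos [621.6  69.8  87.3] yaw 2.1 d [-2.3  1.3  2.3] |d| 4 rot [-0.003 -0.005 -0.051] F [-9.2 19.6 12. ] w 11.8 g 32.1 q6 0.05
```

```bash
python3 jog.py '[[0,0,0,0,0,0],[0,0,0,0,0,0],[0,0,0,0,0,0],[0,0,0,0,0,0]]' 60 >/dev/null
python3 jog.py '[[0,0,-20,0,0,0],[0,0,-35,0,0,0],[0,0,-35,0,0,0],[0,0,0,0,0,0]]' 88 >/dev/null
python3 jog.py '[[40,-6,0,0,0,0],[40,-6,0,0,0,0],[40,-6,0,0,0,0],[40,-4,0,0,0,0],[40,0,0,0,0,0]]' >/dev/null
python3 jog.py '[[20,0,0,0,0,0.12],[0,0,0,0,0,0.12],[0,0,0,0,0,0.12],[0,0,0,0,0,0.12],[0,0,0,0,0,0.12]]'  >/dev/null
python3 jog.py '[[0,0,0,0,0,0.12],[0,0,0,0,0,0.12],[0,0,0,0,0,0.12],[0,0,0,0,0,0.12],[0,0,0,0,0,0.12]]'  >/dev/null
python3 jog.py '[[0,0,0,0,0,0.12],[0,0,0,0,0,0.12],[0,0,0,0,0,0.09],[0,0,0,0,0,0]]'  >/dev/null
python3 goto.py 600 312 170 -86
python3 - <<'E'
from h import *
d=cam('wrist');save(d,'pics/w2.png');blobs(d,'black',76,(200,440,150,400))
t=cam('top');blobs(t,'red',100,(265,300,200,240),5)
E
```

```text
t 8.72 pos [592.9 284.4 175.6] yaw -85.7 d [  9.1 -27.    5.6] |d| 29 rot [0.001 0.002 0.005] F [ 0.8  0.5 -0.5] w 87.8 g 0.0 q6 1.93
black z 76 px [206. 382.] ctr 482.6 359.5 size 3 11 ang 4.2 A 19.5
black z 76 px [268. 374.] ctr 492.6 314.1 size 3 22 ang 4.3 A 38.5
black z 76 px [214. 344.] ctr 522.1 356.5 size 74 35 ang 16.3 A 1237.0
black z 76 px [389. 358.] ctr 507.9 230.8 size 73 115 ang 43.7 A 1982.5
black z 76 px [275. 223.] ctr 607.7 315.8 size 26 13 ang 2.8 A 232.5
red z 100 px [281. 218.] ctr 620.3 66.4 size 36 13 ang 89.0 A 62.5
```

View pics/w2.png

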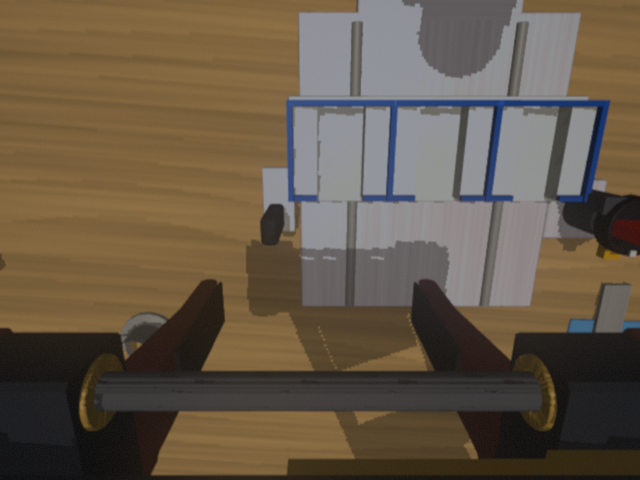

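Handle is at (272,223) and the carriage is home. The knob bar is turned 89° in the top view.

```bash
python3 - <<'E'
from h import *
d=cam('wrist')
m=mask(d,'rim',(270,615,85,215));q=np.argwhere(m)[:,::-1]
P=np.array([ray(d,*p,46)[:2] for p in q.astype(float)],np.float32);print(cv2.minAreaRect(P))
E
python3 jog.py '[[12,-30,0,0,0,0],[0,0,35,0,0,0],[0,0,35,0,0,0],[0,0,39,0,0,0],[0,0,0,0,0,0]]' >/dev/null
python3 goto.py 603 314.5 66 -86
for i in 1; do python3 jog.py '[[0,0,0,0,0,0],[0,0,0,0,0,0],[0,0,0,0,0,0],[0,0,0,0,0,0],[0,0,0,0,0,0]]' 6 >/dev/null
python3 jog.py '[[0,0,0,0,0,0],[0,0,0,0,0,0],[0,0,0,0,0,0],[0,0,0,0,0,0],[0,0,0,0,0,0]]' 6; done
python3 jog.py '[[0,0,0,0,0,0],[0,0,0,0,0,0],[0,0,0,0,0,0],[0,0,0,0,0,0],[0,0,0,0,0,0]]' 6 >/dev/null
python3 goto.py 603 314.5 66 -86
```

```text
((660.978515625, 201.05136108398438), (69.5042724609375, 219.32955932617188), 4.241008758544922)
t 9.28 pos [598.1 313.4  59.8] yaw -85.4 d [ 4.9 -0.7 -6.3] |d| 8 rot [0.005 0.012 0.01 ] F [-1.9 -0.8 -0.8] w 87.8 g 0.0 q6 1.96
t: 10.12
ee_pos: [603.0, 315.8, 67.7]
orientation: [3.139, 0.122, -0.0]
ft_force: [0.3, 0.8, -1.1]
width: 24.7
grasp_force: 0.0
t 10.53 pos [602.9 317.7  67.6] yaw -85.6 d [-0.1  3.2  1.6] |d| 4 rot [-0.002 -0.     0.008] F [-0.2  7.8 -1.7] w 11.9 g 30.0 q6 1.96
```

```bash
python3 jog.py '[[-15,0,0,0,0,0],[-15,0,0,0,0,0],[-15,0,0,0,0,0],[-15,0,0,0,0,0],[-12,0,0,0,0,0]]' >/dev/null
python3 jog.py '[[-8,0,0,0,0,0],[-3,0,0,0,0,0],[0,0,0,0,0,0],[0,0,0,0,0,0]]' >/dev/null
python3 goto.py 523.1 311.5 66 -86
```

```text
t 11.28 pos [522.5 311.7  67.8] yaw -85.6 d [0.6 0.3 1.8] |d| 2 rot [-0.004 -0.005  0.008] F [ 6.4  9.8 -9.9] w 12.3 g 30.0 q6 2.01
```

```bash
python3 jog.py '[[0.5,0,0,0,0,0],[0,0,0,0,0,0],[0,0,0,0,0,0],[0,0,0,0,0,0],[0,0,0,0,0,0]]' 60 >/dev/null
python3 jog.py '[[0,0,-20,0,0,0],[0,0,-35,0,0,0],[0,0,-40,0,0,0],[0,0,-15,0,0,0]]' 88 >/dev/null
python3 jog.py '[[-12,37,0,0,0,0],[-12,37,0,0,0,0],[-12,37,0,0,0,0],[-12,37,0,0,0,0],[-12,37,0,0,0,0]]' >/dev/null
python3 jog.py '[[-12,37,0,0,0,0],[-12,37,0,0,0,0],[-12,37,0,0,0,0],[-10,8,0,0,0,0],[0,0,0,0,0,0]]' >/dev/null
python3 jog.py '[[0,0,0,0,0,0],[0,0,0,0,0,0]]' >/dev/null
python3 goto.py 440 2 100 -85
python3 - <<'E'
from h import *
d=cam('wrist');save(d,'pics/w3.png');blobs(d,'orange',55);blobs(d,'blue',3)
t=cam('top');blobs(t,'rim',46,(170,300,200,300));m=mask(t,'rim',(170,295,200,300));q=np.argwhere(m)[:,::-1]
P=np.array([ray(t,*p,46)[:2] for p in q.astype(float)],np.float32);print(cv2.minAreaRect(P))
E
```

```text
t 13.03 pos [439.4  -1.2 177.9] yaw -85.5 d [ 0.8 -3.1 77.9] |d| 78 rot [-0.    -0.001 -0.009] F [ 0.2 -0.5 -0.5] w 87.8 g 0.0 q6 1.46
orange z 55 px [312. 234.] ctr 442.7 3.0 size 31 12 ang 4.7 A 627.0
orange z 55 px [568.  46.] ctr 579.7 -149.5 size 42 2 ang 3.3 A 105.0
blue z 3 px [340. 186.] ctr 468.7 -18.8 size 103 23 ang 5.0 A 2883.5
blue z 3 px [285. 186.] ctr 466.5 29.1 size 104 24 ang 3.7 A 3050.0
rim z 46 px [232. 234.] ctr 580.3 193.0 size 70 221 ang 4.2 A 120.5
((580.2786865234375, 192.98257446289062), (70.40629577636719, 220.9390869140625), 4.208414077758789)
```

View pics/w3.png

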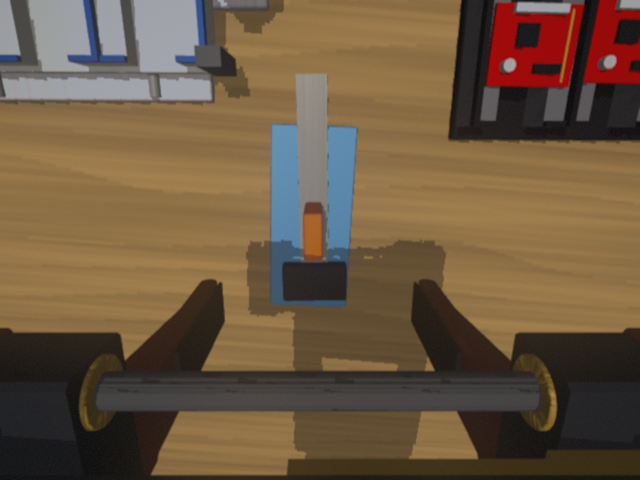

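The wrist view shows the paddle grip at (312,234), lying in line on the mat. The carriage rim is now centred at (580,193), so it is fully out. I'll grasp the paddle.

```bash
python3 jog.py '[[2,-3.6,30,0,0,0],[0,0,35,0,0,0],[0,0,35,0,0,0],[0,0,25,0,0,0],[0,0,10,0,0,0]]' >/dev/null
python3 jog.py '[[0,0,5,0,0,0],[0,0,3,0,0,0],[0,0,0,0,0,0],[0,0,0,0,0,0]]' 8 >/dev/null
python3 goto.py 441.5 2.5 35 -85
python3 jog.py '[[0,0,0,0,0,0],[0,0,0,0,0,0],[0,0,0,0,0,0],[0,0,0,0,0,0],[0,0,0,0,0,0]]' 8 >/dev/null
python3 jog.py '[[0,0,0,0,0,0],[0,0,0,0,0,0],[0,0,0,0,0,0],[0,0,0,0,0,0],[0,0,0,0,0,0]]' 8 >/dev/null
python3 goto.py 441.5 2.5 35 -85
```

```text
t 13.88 pos [441.4   2.   35.7] yaw -85.5 d [ 0.1 -0.5  0.7] |d| 1 rot [ 0.    -0.002 -0.009] F [-0.2  0.5  0.7] w 64.5 g 0.0 q6 1.47
t 14.72 pos [440.5   1.8  34.7] yaw -85.5 d [ 1.1 -0.6 -0.3] |d| 1 rot [-0.    0.   -0.01] F [-0.4  0.2  0.8] w 14.0 g 30.0 q6 1.47
```

```bash
python3 jog.py '[[0,0,-10,0,0,0],[0,0,-25,0,0,0],[0,0,-35,0,0,0],[0,0,-30,0,0,0],[0,0,-15,0,0,0]]' >/dev/null
python3 jog.py '[[1,25,0,0,0,0],[1,37,0,0,0,0],[1,37,0,0,0,0],[1,25,0,0,0,0],[0,12,0,0,0,0]]' >/dev/null
python3 jog.py '[[0,0,0,0,0,0],[0,0,0,0,0,0],[0,0,0,0,0,0]]' >/dev/null
python3 goto.py 441.5 2.5 35 -87
python3 - <<'E'
from h import *
d=cam('wrist');save(d,'pics/w4.png');blobs(d,'red',46,amin=200);z=149.2+55-34.7-3;blobs(d,'orange',ctrl.get_obs()['ee_pos'][2]-31.7+52);blobs(d,'rim',46)
E
```

```text
t 15.8 pos [ 454.4 -132.4  149.6] yaw -85.5 d [  -2.2 -135.4  114.7] |d| 177 rot [-0.001  0.001  0.026] F [-0.2  0.4 -2. ] w 13.7 g 30.0 q6 1.18
red z 46 px [558.  59.] ctr 581.3 -265.7 size 50 57 ang 5.1 A 7722.0
red z 46 px [459.  42.] ctr 585.5 -198.2 size 46 57 ang 4.5 A 7322.0
red z 46 px [347.  37.] ctr 579.3 -134.2 size 48 55 ang 4.5 A 3697.0
orange z 169.89933073712803 px [595.  60.] ctr 558.0 -206.9 size 22 1 ang 5.5 A 167.0
orange z 169.89933073712803 px [485.  40.] ctr 560.4 -173.1 size 22 1 ang 3.2 A 234.0
```

View pics/w4.png

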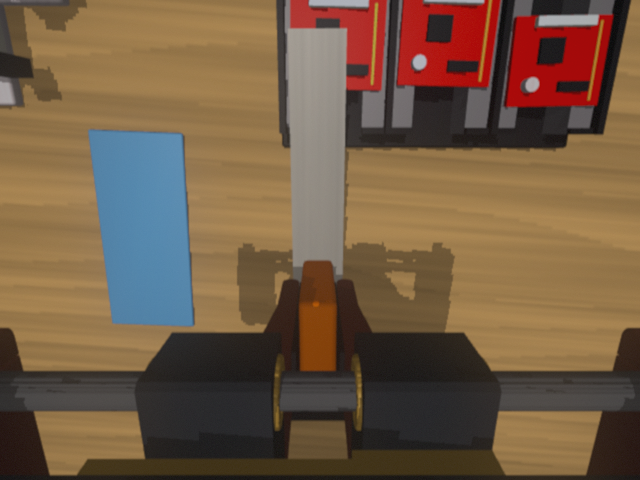

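The view shows the blade tip at (289–347, 29), the rack's near edge at about (285..566, 146), and grey ledges either side of the dark slots around row 115. I'll measure slots from the ledge edges.

Run:
```python
from h import *
d=cam('wrist')
g=cv2.cvtColor(d['img'],cv2.COLOR_RGB2GRAY)
for r in (100,115):
    L=(g[r]>75).astype(int);e=np.where(np.diff(L))[0]
    print(r,[(int(u),ray(d,u+.5,r,40)[:2].round(1).tolist()) for u in e if 340<u<620])
zt=ctrl.get_obs()['ee_pos'][2]-27.7
for p in ((289,29),(347,29),(293,265),(343,275)): print('blade',ray(d,*p,zt).round(1))
for p in ((285,145),(566,147)): print('rack near',p,ray(d,*p,40).round(1))
t=cam('top');g=t['img'].max(2);m=((g<110)*255).astype(np.uint8);k=np.zeros_like(m);k[200:265,335:428]=1
P=np.array([ray(t,*p,44)[:2] for p in np.argwhere(m*k)[:,::-1].astype(float)],np.float32);print(cv2.minAreaRect(P))
```

```text
100 [(345, [550.5, -141.9]), (362, [551.4, -152.5]), (384, [552.5, -166.3]), (393, [552.9, -171.9]), (413, [553.9, -184.4]), (467, [556.6, -218.2]), (489, [557.7, -231.9]), (501, [558.3, -239.4]), (503, [558.4, -240.7]), (586, [562.5, -292.6]), (590, [562.7, -295.1]), (609, [563.7, -307.0])]
115 [(345, [541.6, -142.8]), (361, [542.4, -152.9]), (383, [543.5, -166.8]), (392, [544.0, -172.5]), (412, [545.0, -185.1]), (465, [547.7, -218.6]), (487, [548.8, -232.5]), (500, [549.4, -240.7]), (516, [550.2, -250.8]), (569, [552.9, -284.3]), (591, [554.0, -298.2]), (607, [554.8, -308.3])]
blade [ 569.8 -111.1  121.9]
blade [ 571.6 -134.6  121.9]
blade [ 468.5 -119.   121.9]
blade [ 465.2 -143.4  121.9]
rack near (285, 145) [ 520.1 -105.6   40. ]
rack near (566, 147) [ 533.3 -287.3   40. ]
((575.0098266601562, -198.23468017578125), (151.99276733398438, 208.61289978027344), 4.178224563598633)
```

Rack slots measure 33.5 mm wide at 66 mm spacing, yaw about 4.4°. The blade measures 23.5 mm wide at yaw 4.5°, with its origin at the TCP. I'll line up low in front of lane 0.

```bash
python3 jog.py '[[-33,5,15,0,0,0],[-32,5,25,0,0,0],[0,0,25,0,0,0],[0,0,17,0,0,0],[0,0,10,0,0,0]]' >/dev/null
python3 jog.py '[[0,0,0,0,0,0],[0,0,0,0,0,0],[0,0,0,0,0,0]]' >/dev/null
python3 goto.py 390 -147.7 57.7 -85.6
python3 - <<'E'
from h import *
d=cam('wrist');g=cv2.cvtColor(d['img'],cv2.COLOR_RGB2GRAY)
save(d,'pics/w5.png');p=ctrl.get_obs()['ee_pos']
z=p[2]-27.7
T=np.array([p[0]+117*.9969,p[1]+117*.0785,z]);print('tip expected px',proj(d,T))
h=cv2.cvtColor(d['img'],cv2.COLOR_RGB2HSV)
r=int(proj(d,T-[15,1,0])[1]); L=(h[r,:,1]<60).astype(int);e=np.where(np.diff(L))[0];print(r,[(int(u),ray(d,u+.5,r,z)[:2].round(1).tolist()) for u in e if 200<u<420])
for r in (40,60,80,100,120):
    L=(g[r]>75).astype(int);e=np.where(np.diff(L))[0]
    print(r,[(int(u),ray(d,u+.5,r,40)[:2].round(1).tolist()) for u in e if 240<u<420])
E
```

```text
t 16.62 pos [ 391.5 -148.2   58.2] yaw -85.5 d [-1.5 -0.6  0.5] |d| 2 rot [ 0.    -0.001  0.002] F [ 1.2  0.1 -1.9] w 13.6 g 30.0 q6 1.1
tip expected px (np.float64(318.8671957801231), np.float64(27.44163281130423))
67 [(288, [492.7, -127.8]), (345, [494.5, -151.4])]
40 []
60 []
80 []
100 []
120 []
```

View pics/w5.png

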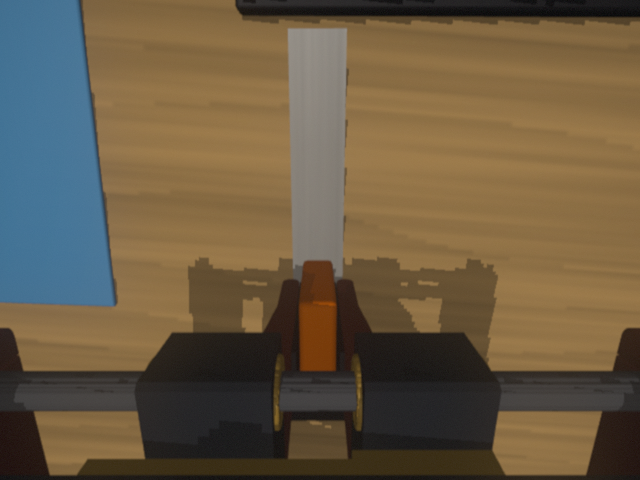

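The blade tip at (318,28) stands just before the rack edge and on the lane line to within 0.2 mm. I'll go in.

```bash
python3 jog.py '[[10,0,0,0,0,0],[15,0,0,0,0,0],[15,0,0,0,0,0],[15,0,0,0,0,0],[15,0,0,0,0,0]]' |grep force
python3 jog.py '[[12,0,0,0,0,0],[10,0,0,0,0,0],[5.5,0,0,0,0,0],[0,0,0,0,0,0],[0,0,0,0,0,0]]' |grep force
python3 goto.py 488.8 -140.1 58 -85.6
python3 jog.py '[[0,0,-4,0,0,0],[0,0,-4,0,0,0],[0,0,-4,0,0,0],[0,0,-4,0,0,0],[0,0,-4,0,0,0]]' |grep force
python3 goto.py 488.8 -140.1 58 -85.6
python3 jog.py '[[0,0,-6,0,0,0],[0,0,-8,0,0,0],[0,0,-8,0,0,0],[0,0,-8,0,0,0],[0,0,-4,0,0,0]]' |grep force
python3 jog.py '[[0,0,0,0,0,0],[0,0,0,0,0,0]]' |grep force
python3 goto.py 488.8 -140.1 58 -85.6
python3 - <<'E'
from h import *
d=cam('wrist');save(d,'pics/w6.png');z=ctrl.get_obs()['ee_pos'][2]-27.7;blobs(d,'red',z+6,amin=200)
E
```

```text
ft_force: [0.1, 0.4, -1.8]
grasp_force: 30.0
ft_force: [-1.2, 0.1, -1.9]
grasp_force: 30.0
t 17.5 pos [ 487.8 -140.7   57.6] yaw -85.5 d [ 1.  -0.6 -0.4] |d| 1 rot [-0.     0.001  0.001] F [-1.2  0.1 -1.9] w 14.0 g 30.0 q6 1.19
ft_force: [-0.8, -0.8, -1.9]
grasp_force: 30.0
t 17.92 pos [ 488.1 -141.    78.3] yaw -85.6 d [ 0.8 -0.8 20.3] |d| 20 rot [ 0.    -0.     0.001] F [-0.8 -0.8 -1.9] w 13.7 g 30.0 q6 1.19
ft_force: [0.1, 0.2, -1.7]
grasp_force: 30.0
ft_force: [0.5, 0.2, -1.9]
grasp_force: 30.0
t 18.5 pos [ 488.4 -140.9  112.1] yaw -85.5 d [ 0.5 -0.8 54.1] |d| 54 rot [ 0.    -0.001  0.001] F [ 0.5  0.2 -1.9] w 13.8 g 30.0 q6 1.19
red z 89.98447883319443 px [568. 115.] ctr 578.3 -237.9 size 40 45 ang 5.5 A 9450.0
red z 89.98447883319443 px [443.  92.] ctr 583.1 -184.7 size 40 44 ang 3.2 A 9827.0
red z 89.98447883319443 px [318.  84.] ctr 581.8 -133.6 size 50 55 ang 3.4 A 15783.0
```

View pics/w6.png

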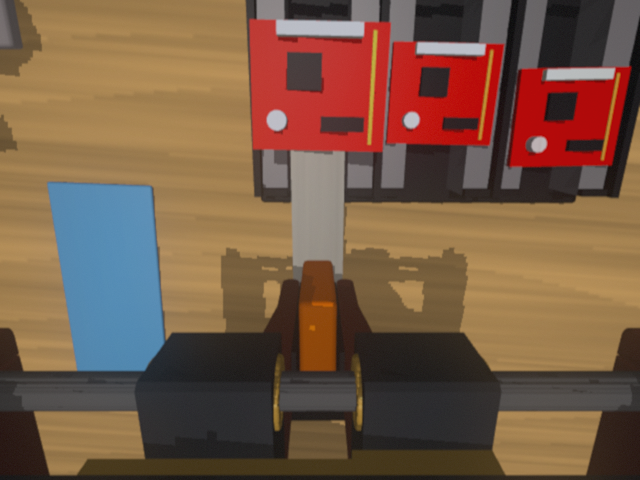

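Board sits on the blade at (318,84), offset 1.7 mm forward and 0 sideways. The other two boards are undisturbed. I'll retract and carry it to the right nest.

```bash
python3 jog.py '[[-8,0,0,0,0,0],[-16,0,0,0,0,0],[-16,0,0,0,0,0],[-12,0,0,0,0,0],[-5,0,0,0,0,0]]' |grep force
python3 jog.py '[[0,-5,0,0,0,0],[0,-14,0,0,0,0],[0,-22,0,0,0,0],[0,-22,0,0,0,0],[0,-22,0,0,0,0]]' |grep force
python3 jog.py '[[0,-22,0,0,0,0],[0,-22,0,0,0,0],[0,-22,0,0,0,0],[0,-22,0,0,0,0],[0,-22,0,0,0,0]]' |grep force
python3 jog.py '[[0,-22,0,0,0,0],[0,-18,0,0,0,0],[0,-13,0,0,0,0],[0,-6,0,0,0,0],[0,0,0,0,0,0]]' |grep force
python3 jog.py '[[0,0,0,0,0,0],[0,0,0,0,0,0]]' |grep force
python3 goto.py 492.8 114.9 100 -85.6
python3 - <<'E'
from h import *
d=cam('wrist');save(d,'pics/w7.png');z=ctrl.get_obs()['ee_pos'][2]-27.7;blobs(d,'red',z+6,amin=200);blobs(d,'rim',46)
print(proj(d,ctrl.get_obs()['ee_pos']+[91.7,7.2,-27.7]))
E
```

```text
ft_force: [-0.6, 0.5, -1.1]
grasp_force: 30.0
ft_force: [-0.6, 0.6, -1.2]
grasp_force: 30.0
ft_force: [1.2, -0.2, -1.5]
grasp_force: 30.0
ft_force: [-0.0, 0.1, -2.2]
grasp_force: 30.0
ft_force: [-0.3, -0.4, -2.0]
grasp_force: 30.0
t 20.38 pos [411.8 107.5 111.7] yaw -85.6 d [81.3 -1.1 11.7] |d| 82 rot [ 0.    -0.     0.001] F [-0.3 -0.4 -2. ] w 13.9 g 30.0 q6 1.72
red z 89.96165588439436 px [319.  84.] ctr 505.4 114.4 size 50 55 ang 3.0 A 15829.5
(np.float64(318.5296924479603), np.float64(93.96259821645265))
```

View pics/w7.png

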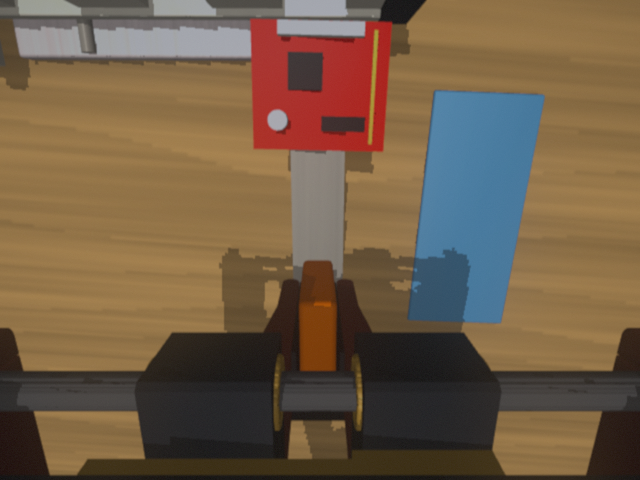

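Board hasn't slipped; it's still at (319,84). I'll move forward over the nest and check the rim.

```bash
python3 jog.py '[[6,0,0,0,0,0],[14,0,0,0,0,0],[18,0,0,0,0,0],[18,0,0,0,0,0],[14,0,0,0,0,0]]' |grep force
python3 jog.py '[[8,-1,5,0,0,0],[3,0,8,0,0,0],[0,0,8,0,0,0],[0,0,5,0,0,0],[0,0,0,0,0,0]]' |grep force
python3 jog.py '[[0,0,0,0,0,0],[0,0,0,0,0,0]]' |grep force
python3 goto.py 492.8 114.9 79.7 -85.6
python3 - <<'E'
from h import *
d=cam('wrist');save(d,'pics/w8.png');z=ctrl.get_obs()['ee_pos'][2]-27.7;blobs(d,'red',z+6,amin=200);blobs(d,'rim',46)
for p in((586.2,122.2),(580.8,194.0),(622,69.5)): print(proj(d,[*p,46]))
E
```

```text
ft_force: [0.5, -0.0, -1.6]
grasp_force: 30.0
ft_force: [0.5, -0.8, -1.2]
grasp_force: 30.0
ft_force: [0.1, 0.1, -0.6]
grasp_force: 30.0
t 21.43 pos [491.8 115.2  85.6] yaw -85.5 d [1.  0.3 5.9] |d| 6 rot [0.    0.001 0.001] F [ 0.1  0.1 -0.6] w 13.9 g 30.0 q6 1.7
red z 64.12816528178725 px [319.  83.] ctr 585.3 122.1 size 49 54 ang 3.3 A 15487.5
rim z 46 px [218.  71.] ctr 582.8 172.0 size 70 174 ang 4.1 A 10043.5
(np.float64(319.10740336278155), np.float64(89.73010673863715))
(np.float64(159.4994174362534), np.float64(89.12387846935607))
(np.float64(448.49620622186376), np.float64(10.810352215122435))
```

View pics/w8.png

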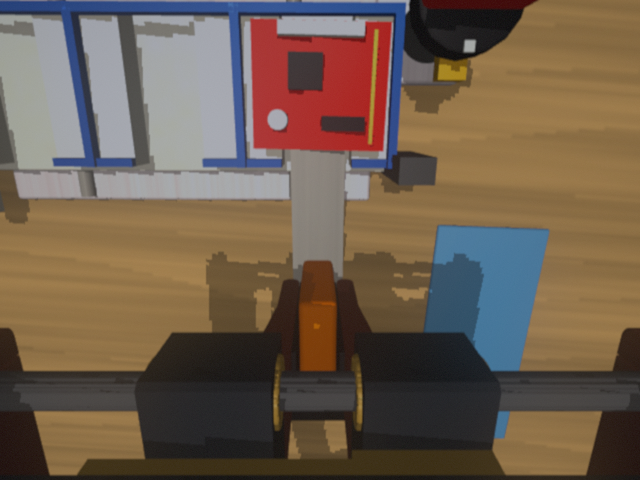

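The pocket spans columns 246–391 and rows 14–158, and the board is centred over it at (319,83). I'll lower it and withdraw.

```bash
python3 jog.py '[[1,0,3,0,0,0],[0,0,5,0,0,0],[0,0,5,0,0,0],[0,0,4,0,0,0],[0,0,4,0,0,0]]' |grep force
python3 jog.py '[[0,0,3,0,0,0],[0,0,1.5,0,0,0],[0,0,0,0,0,0],[0,0,0,0,0,0]]' |grep force
python3 goto.py 492.8 114.9 60.5 -85.6
python3 jog.py '[[-6,0,0,0,0,0],[-12,0,0,0,0,0],[-16,0,0,0,0,0],[-20,0,0,0,0,0],[-20,0,0,0,0,0]]' |grep force
python3 jog.py '[[-20,0,0,0,0,0],[-20,0,0,0,0,0],[0,0,0,0,0,0],[0,0,-25,0,0,0],[0,0,-30,0,0,0]]' |grep force
python3 jog.py '[[0,0,0,0,0,0],[0,0,0,0,0,0]]' |grep force
python3 goto.py 492.8 114.9 60.5 -85.6
python3 - <<'E'
from h import *
d=cam('top');blobs(d,'red',46,(170,430,180,290))
s=cam('scene');blobs(s,'red',46,(200,420,150,360));blobs(s,'rim',46,(260,420,270,420))
E
```

```text
ft_force: [0.3, 0.3, -1.3]
grasp_force: 30.0
ft_force: [-0.4, -0.2, -1.5]
grasp_force: 30.0
t 22.23 pos [493.3 115.3  60.1] yaw -85.5 d [-0.6  0.3 -0.4] |d| 1 rot [0.    0.    0.001] F [-0.4 -0.2 -1.5] w 14.2 g 30.0 q6 1.7
ft_force: [-0.2, -0.1, -1.4]
grasp_force: 30.0
ft_force: [1.6, 0.1, -0.8]
grasp_force: 30.0
ft_force: [-0.3, 0.4, -0.7]
grasp_force: 30.0
t 23.23 pos [381.2 106.8 116.6] yaw -85.5 d [111.6   0.6  56.6] |d| 125 rot [-0.001 -0.005  0.001] F [-0.3  0.4 -0.7] w 14.0 g 30.0 q6 1.74
red z 46 px [263. 235.] ctr 585.4 120.7 size 46 51 ang 2.4 A 228.5
red z 46 px [408. 234.] ctr 579.3 -268.6 size 50 59 ang 2.5 A 333.5
red z 46 px [382. 232.] ctr 585.8 -199.7 size 50 57 ang 2.3 A 318.5
red z 46 px [281. 218.] ctr 626.1 68.4 size 37 13 ang 89.0 A 61.0
red z 46 px [341. 285.] ctr 588.1 124.4 size 46 53 ang 2.4 A 353.5
red z 46 px [313. 264.] ctr 607.8 47.5 size 20 47 ang 5.9 A 115.0
red z 46 px [263. 190.] ctr 589.1 -196.7 size 52 60 ang 4.1 A 319.0
red z 46 px [251. 170.] ctr 581.6 -265.2 size 51 62 ang 5.6 A 302.5
rim z 46 px [364. 316.] ctr 582.8 195.4 size 69 223 ang 4.6 A 212.5
```

First board is in the nest, reading (585–588, 121–124) against (586.2, 122.2). Next is lane 1.

```bash
python3 jog.py '[[-2,20,0,0,0,0],[-2,36,0,0,0,0],[-2,36,0,0,0,0],[-2,36,0,0,0,0],[-2,36,0,0,0,0]]' |grep force
python3 jog.py '[[-2,36,0,0,0,0],[-2,36,0,0,0,0],[-2,36,0,0,0,0],[0,30,10,0,0,0],[0,18.3,15,0,0,0]]' |grep force
python3 jog.py '[[0,0,16,0,0,0],[0,0,12,0,0,0],[0,0,5,0,0,0],[0,0,0,0,0,0],[0,0,0,0,0,0]]' |grep force
python3 goto.py 390 -213.8 57.7 -85.6
python3 - <<'E'
from h import *
t=cam('top');blobs(t,'red',46,(330,430,200,265))
d=cam('wrist');p=ctrl.get_obs()['ee_pos'];z=p[2]-27.7
T=np.array([p[0]+117*.9969,p[1]+117*.0785,z]);h=cv2.cvtColor(d['img'],cv2.COLOR_RGB2HSV)
r=int(proj(d,T-[15,1,0])[1]); L=(h[r,:,1]<60).astype(int);e=np.where(np.diff(L))[0];print(r,[(int(u),ray(d,u+.5,r,z)[:2].round(1).tolist()) for u in e if 200<u<420])
E
```

```text
ft_force: [0.6, 0.9, -1.3]
grasp_force: 30.0
ft_force: [0.1, -0.3, -1.9]
grasp_force: 30.0
ft_force: [-0.1, -0.5, -2.4]
grasp_force: 30.0
t 24.58 pos [ 388.1 -213.7   56.6] yaw -85.5 d [ 1.9  0.2 -1.2] |d| 2 rot [-0.001  0.002  0.001] F [-0.1 -0.5 -2.4] w 14.0 g 30.0 q6 0.96
red z 46 px [408. 234.] ctr 579.3 -268.7 size 50 59 ang 2.5 A 334.5
red z 46 px [382. 232.] ctr 585.7 -199.6 size 50 57 ang 2.3 A 325.0
67 [(288, [489.6, -193.5]), (345, [491.5, -217.0])]
```

```bash
python3 jog.py '[[10,0.8,0,0,0,0],[15,0,0,0,0,0],[15,0,0,0,0,0],[15,0,0,0,0,0],[15,0,0,0,0,0]]' |grep force
python3 jog.py '[[15,0,0,0,0,0],[12,0,0,0,0,0],[7,0,0,0,0,0],[2.5,0,0,0,0,0],[0,0,0,0,0,0]]' |grep force
python3 goto.py 494.5 -205.9 57.7 -85.6
python3 jog.py '[[0,0,-4,0,0,0],[0,0,-4,0,0,0],[0,0,-4,0,0,0],[0,0,-4,0,0,0],[0,0,-4,0,0,0]]' |grep force
python3 jog.py '[[0,0,-6,0,0,0],[0,0,-8,0,0,0],[0,0,-8,0,0,0],[0,0,-8,0,0,0],[0,0,-4,0,0,0]]' |grep force
python3 jog.py '[[0,0,0,0,0,0],[0,0,0,0,0,0]]' |grep force
python3 goto.py 494.5 -205.9 57.7 -85.6
python3 - <<'E'
from h import *
d=cam('wrist');z=ctrl.get_obs()['ee_pos'][2]-27.7;blobs(d,'red',z+6,amin=200)
E
```

```text
ft_force: [1.0, -0.6, -1.6]
grasp_force: 30.0
ft_force: [-0.2, -0.2, -1.5]
grasp_force: 30.0
t 25.52 pos [ 495.3 -206.5   57.3] yaw -85.5 d [-0.8 -0.7 -0.4] |d| 1 rot [ 0.    -0.     0.002] F [-0.2 -0.2 -1.5] w 13.8 g 30.0 q6 1.08
ft_force: [1.0, 0.0, -1.7]
grasp_force: 30.0
ft_force: [0.1, 1.0, -2.3]
grasp_force: 30.0
ft_force: [-0.6, -0.5, -2.4]
grasp_force: 30.0
t 26.52 pos [ 495.  -206.7  111.6] yaw -85.5 d [-0.5 -0.9 53.9] |d| 54 rot [ 0.    -0.001  0.001] F [-0.6 -0.5 -2.4] w 14.2 g 30.0 q6 1.08
red z 89.47485537593198 px [444. 118.] ctr 579.7 -252.7 size 40 45 ang 5.5 A 9399.0
red z 89.47485537593198 px [318.  83.] ctr 588.8 -199.0 size 50 55 ang 3.3 A 15793.0
```

```bash
python3 jog.py '[[-8,0,0,0,0,0],[-16,0,0,0,0,0],[-18,0,0,0,0,0],[-16,0,0,0,0,0],[-7,0,0,0,0,0]]' |grep ft
python3 jog.py '[[0,-5,0,0,0,0],[0,-14,0,0,0,0],[0,-22,0,0,0,0],[0,-25,0,0,0,0],[0,-25,0,0,0,0]]' |grep ft
python3 jog.py '[[0,-25,0,0,0,0],[0,-25,0,0,0,0],[0,-25,0,0,0,0],[0,-25,0,0,0,0],[0,-25,0,0,0,0]]' |grep ft
python3 jog.py '[[0,-25,0,0,0,0],[0,-25,0,0,0,0],[0,-25,0,0,0,0],[0,-25,0,0,0,0],[0,-25,0,0,0,0]]' |grep ft
python3 jog.py '[[0,-22,0,0,0,0],[0,-18,0,0,0,0],[0,-13,0,0,0,0],[0,-6,0,0,0,0],[0,0,0,0,0,0]]' |grep ft
python3 jog.py '[[0,0,0,0,0,0],[0,0,0,0,0,0]]' |grep force
python3 goto.py 487 186.3 111 -85.6
python3 - <<'E'
from h import *
d=cam('wrist');z=ctrl.get_obs()['ee_pos'][2]-27.7;blobs(d,'red',z+6,amin=200)
E
```

```text
ft_force: [-0.7, -0.2, -2.4]
ft_force: [0.1, 0.6, -2.0]
ft_force: [0.2, -0.5, -2.2]
ft_force: [0.1, 0.3, -2.4]
ft_force: [-0.1, -0.4, -1.7]
ft_force: [0.4, 0.3, -2.3]
grasp_force: 30.0
t 28.82 pos [398.9 186.6 111.1] yaw -85.6 d [87.8  7.1  0.1] |d| 88 rot [0.    0.    0.001] F [ 0.4  0.3 -2.3] w 13.9 g 30.0 q6 1.9
red z 89.39443779812181 px [318.  83.] ctr 492.5 193.9 size 49 55 ang 3.1 A 15763.0
```

```bash
python3 jog.py '[[6,1,0,0,0,0],[14,1.5,0,0,0,0],[18,2,0,0,0,0],[18,2,0,0,0,0],[16,0.6,0,0,0,0]]' |grep ft
python3 jog.py '[[10,0,5,0,0,0],[5,0,8,0,0,0],[1,0,8,0,0,0],[0,0,5,0,0,0],[0,0,0,0,0,0]]' |grep ft
python3 jog.py '[[0,0,0,0,0,0],[0,0,0,0,0,0]]' |grep ft
python3 goto.py 487 186.3 85 -85.6
python3 - <<'E'
from h import *
d=cam('wrist');save(d,'pics/w9.png');z=ctrl.get_obs()['ee_pos'][2]-27.7;blobs(d,'red',z+6,amin=200);blobs(d,'rim',46)
# divider walls left/right of the board at mid row
m=mask(d,'rim')
for r in (60,90,120):
    e=np.where(np.diff((m[r]>0).astype(int)))[0];print(r,[(int(u),ray(d,u+.5,r,46)[:2].round(1).tolist()) for u in e if 100<u<560])
E
```

```text
ft_force: [0.5, 1.0, -1.6]
ft_force: [0.1, -0.6, -2.3]
ft_force: [0.9, 0.4, -2.5]
t 29.87 pos [486.6 186.8  85.1] yaw -85.5 d [0.3 0.6 0.1] |d| 1 rot [0.    0.001 0.001] F [ 0.9  0.4 -2.5] w 13.7 g 30.0 q6 1.84
red z 63.62738462246236 px [476.  85.] ctr 584.4 130.2 size 44 50 ang 3.2 A 12864.0
red z 63.62738462246236 px [318.  82.] ctr 580.3 194.2 size 49 54 ang 3.1 A 15503.0
rim z 46 px [317.  71.] ctr 581.2 195.0 size 70 220 ang 4.2 A 12819.0
60 [(230, [590.1, 233.8]), (240, [590.4, 229.4]), (391, [595.7, 163.0]), (402, [596.0, 158.2]), (554, [601.3, 91.3])]
90 [(232, [577.8, 232.7]), (241, [578.1, 228.7]), (390, [583.4, 161.8]), (399, [583.7, 157.8]), (549, [589.0, 90.4]), (559, [589.4, 86.0])]
120 [(233, [564.9, 232.1]), (243, [565.2, 227.5]), (388, [570.5, 161.0]), (398, [570.9, 156.4]), (539, [576.0, 91.8]), (540, [576.0, 91.3]), (544, [576.1, 89.5]), (554, [576.5, 84.9])]
```

```bash
python3 jog.py '[[0.8,-0.8,3,0,0,0],[0,0,5,0,0,0],[0,0,5,0,0,0],[0,0,4,0,0,0],[0,0,4,0,0,0]]' |grep ft
python3 jog.py '[[0,0,3,0,0,0],[0,0,1,0,0,0],[0,0,0,0,0,0],[0,0,0,0,0,0]]' |grep ft
python3 goto.py 487.8 187.3 60.5 -85.6
python3 jog.py '[[-6,0,0,0,0,0],[-12,0,0,0,0,0],[-16,0,0,0,0,0],[-20,0,0,0,0,0],[-20,0,0,0,0,0]]' |grep ft
python3 jog.py '[[-20,0,0,0,0,0],[-16,0,0,0,0,0],[0,0,0,0,0,0],[0,0,-25,0,0,0],[0,0,-30,0,0,0]]' |grep ft
python3 jog.py '[[0,0,0,0,0,0],[0,0,0,0,0,0]]' |grep ft
python3 goto.py 390 -279.3 57.7 -85.6
python3 - <<'E'
from h import *
d=cam('top');blobs(d,'red',46,(170,430,180,290))
s=cam('scene');blobs(s,'red',46,(200,420,150,360))
E
```

```text
ft_force: [0.3, 0.2, -1.4]
ft_force: [-0.2, -0.3, -1.2]
t 30.67 pos [488.  187.7  60.1] yaw -85.5 d [-0.3  0.4 -0.4] |d| 1 rot [-0.     0.     0.001] F [-0.2 -0.3 -1.2] w 14.0 g 30.0 q6 1.84
ft_force: [0.3, 0.2, -0.8]
ft_force: [1.0, -0.1, -1.2]
ft_force: [-0.3, 0.2, -1.5]
t 31.67 pos [380.2 179.9 116.7] yaw -85.5 d [-26.2 458.7  58.1] |d| 463 rot [-0.002 -0.005  0.001] F [-0.3  0.2 -1.5] w 13.9 g 30.0 q6 1.91
red z 46 px [234. 237.] ctr 579.7 193.2 size 44 52 ang 2.3 A 279.5
red z 46 px [261. 235.] ctr 585.4 120.7 size 46 51 ang 2.4 A 248.5
red z 46 px [408. 234.] ctr 579.3 -268.7 size 50 59 ang 2.5 A 334.5
red z 46 px [281. 218.] ctr 626.1 68.4 size 37 13 ang 89.0 A 62.0
red z 46 px [363. 308.] ctr 582.5 196.5 size 46 53 ang 4.2 A 384.5
red z 46 px [341. 285.] ctr 587.7 124.2 size 46 52 ang 3.6 A 353.0
red z 46 px [313. 264.] ctr 607.0 47.4 size 21 46 ang 9.3 A 116.0
red z 46 px [251. 170.] ctr 581.6 -265.0 size 51 61 ang 5.6 A 300.5
```

```bash
python3 jog.py '[[-2,20,0,0,0,0],[-2,36,0,0,0,0],[-2,36,0,0,0,0],[-2,36,0,0,0,0],[-2,36,0,0,0,0]]' |grep ft
python3 jog.py '[[-2,36,0,0,0,0],[-2,36,0,0,0,0],[-2,36,0,0,0,0],[-2,36,0,0,0,0],[-2,36,0,0,0,0]]' |grep ft
python3 jog.py '[[-1.3,36,0,0,0,0],[0,36,0,0,0,0],[0,28,0,0,0,0],[0,15.3,10,0,0,0],[0,0,15,0,0,0]]' |grep ft
python3 jog.py '[[0,0,16,0,0,0],[0,0,12,0,0,0],[0,0,5,0,0,0],[0,0,0,0,0,0],[0,0,0,0,0,0]]' |grep ft
python3 goto.py 395 -279.6 57.7 -85.6
python3 - <<'E'
from h import *
t=cam('top');blobs(t,'red',46,(330,430,200,265))
d=cam('wrist');p=ctrl.get_obs()['ee_pos'];z=p[2]-27.7
T=np.array([p[0]+117*.9969,p[1]+117*.0785,z]);h=cv2.cvtColor(d['img'],cv2.COLOR_RGB2HSV)
r=int(proj(d,T-[15,1,0])[1]); L=(h[r,:,1]<60).astype(int);e=np.where(np.diff(L))[0];print(r,[(int(u),ray(d,u+.5,r,z)[:2].round(1).tolist()) for u in e if 200<u<420])
E
```

```text
ft_force: [1.7, 0.2, -2.0]
ft_force: [0.9, 0.4, -1.0]
ft_force: [-0.0, -0.8, -1.1]
ft_force: [-0.0, -0.4, -1.7]
t 33.43 pos [ 392.4 -280.1   56.5] yaw -85.5 d [ 2.6 -0.3 -1.2] |d| 3 rot [-0.001  0.001  0.001] F [-0.  -0.4 -1.7] w 13.8 g 30.0 q6 0.85
red z 46 px [408. 234.] ctr 579.3 -268.7 size 50 59 ang 2.5 A 335.5
67 [(288, [493.9, -260.0]), (345, [495.8, -283.6])]
```

```bash
python3 jog.py '[[10,0,0,0,0,0],[15,0,0,0,0,0],[15,0,0,0,0,0],[15,0,0,0,0,0],[15,0,0,0,0,0]]' |grep ft
python3 jog.py '[[12,0,0,0,0,0],[10,0,0,0,0,0],[5.5,0,0,0,0,0],[0,0,0,0,0,0],[0,0,0,0,0,0]]' |grep ft
python3 goto.py 489.5 -272.4 57.7 -85.6
python3 jog.py '[[0,0,-4,0,0,0],[0,0,-4,0,0,0],[0,0,-4,0,0,0],[0,0,-4,0,0,0],[0,0,-4,0,0,0]]' |grep ft
python3 jog.py '[[0,0,-6,0,0,0],[0,0,-8,0,0,0],[0,0,-8,0,0,0],[0,0,-8,0,0,0],[0,0,-4,0,0,0]]' |grep ft
python3 jog.py '[[0,0,0,0,0,0],[0,0,0,0,0,0]]' |grep ft
python3 goto.py 489.5 -272.4 57.7 -85.6
python3 - <<'E'
from h import *
d=cam('wrist');z=ctrl.get_obs()['ee_pos'][2]-27.7;blobs(d,'red',z+6,amin=200)
E
```

```text
ft_force: [-0.7, 0.1, -1.3]
ft_force: [-0.6, -0.4, -0.9]
t 34.37 pos [ 489.7 -272.6   57.1] yaw -85.5 d [-0.2 -0.2 -0.6] |d| 1 rot [-0.     0.001  0.001] F [-0.6 -0.4 -0.9] w 13.8 g 30.0 q6 0.96
ft_force: [0.3, -0.2, -1.5]
ft_force: [-0.7, -0.4, -2.3]
ft_force: [0.8, 0.1, -2.6]
t 35.37 pos [ 490.1 -272.9  111.6] yaw -85.5 d [-0.6 -0.6 53.9] |d| 54 rot [ 0.    -0.001  0.001] F [ 0.8  0.1 -2.6] w 13.9 g 30.0 q6 0.96
red z 89.46879089919415 px [322.  87.] ctr 582.3 -267.3 size 50 55 ang 5.3 A 15680.0
```

```bash
python3 jog.py '[[-8,0,0,0,0,0],[-16,0,0,0,0,0],[-16,0,0,0,0,0],[-14,0,0,0,0,0],[-6,0,0,0,0,0]]' |grep ft
python3 jog.py '[[0,-5,0,0,0,0],[0,-14,0,0,0,0],[0,-22,0,0,0,0],[0,-25,0,0,0,0],[0,-25,0,0,0,0]]' |grep ft
python3 jog.py '[[0,-25,0,0,0,0],[0,-25,0,0,0,0],[0,-25,0,0,0,0],[0,-25,0,0,0,0],[0,-25,0,0,0,0]]' |grep ft
python3 jog.py '[[0,-25,0,0,0,0],[0,-25,0,0,0,0],[0,-25,0,0,0,0],[0,-25,0,0,0,0],[0,-25,0,0,0,0]]' |grep ft
python3 jog.py '[[0,-25,0,0,0,0],[0,-25,0,0,0,0],[0,-25,0,0,0,0],[0,-25,0,0,0,0],[0,-25,0,0,0,0]]' |grep ft
python3 jog.py '[[0,-25,0,0,0,0],[0,-22,0,0,0,0],[0,-16,0,0,0,0],[0,-8,0,0,0,0],[0,-3,0,0,0,0]]' |grep ft
python3 jog.py '[[0,0,0,0,0,0],[0,0,0,0,0,0],[0,0,0,0,0,0]]' |grep ft
python3 goto.py 483.3 261.3 111 -85.6
python3 - <<'E'
from h import *
d=cam('wrist');z=ctrl.get_obs()['ee_pos'][2]-27.7;blobs(d,'red',z+6,amin=200)
t=cam('top');blobs(t,'red',46,(170,430,180,290))
E
```

```text
ft_force: [0.1, -0.1, -3.1]
ft_force: [0.2, -0.6, -1.4]
ft_force: [-0.6, -0.7, -1.8]
ft_force: [-0.6, 0.6, -1.2]
ft_force: [0.9, 0.7, -2.0]
ft_force: [0.0, 0.7, -1.7]
ft_force: [0.4, -0.3, -1.5]
t 38.17 pos [388.  260.1 111.1] yaw -85.6 d [95.1  6.2  0.1] |d| 95 rot [0. 0. 0.] F [ 0.4 -0.3 -1.5] w 13.6 g 30.0 q6 2.06
red z 89.43067068050152 px [322.  87.] ctr 480.3 265.6 size 50 55 ang 5.2 A 15665.0
red z 46 px [205. 275.] ctr 479.6 271.1 size 51 59 ang 5.2 A 349.5
red z 46 px [234. 237.] ctr 579.7 193.1 size 44 52 ang 2.3 A 276.5
red z 46 px [261. 235.] ctr 585.3 120.7 size 46 51 ang 2.4 A 247.5
red z 46 px [281. 218.] ctr 626.1 68.4 size 37 13 ang 89.0 A 61.0
```

```bash
python3 jog.py '[[6,1,0,0,0,0],[14,1.2,0,0,0,0],[18,2,0,0,0,0],[18,2,0,0,0,0],[18,0,0,0,0,0]]' |grep ft
python3 jog.py '[[13,0,5,0,0,0],[7,0,8,0,0,0],[1,0,8,0,0,0],[0,0,5,0,0,0],[0,0,0,0,0,0]]' |grep ft
python3 jog.py '[[0,0,0,0,0,0],[0,0,0,0,0,0]]' |grep ft
python3 goto.py 483.3 261.3 85 -85.6
python3 - <<'E'
from h import *
d=cam('wrist');z=ctrl.get_obs()['ee_pos'][2]-27.7;blobs(d,'red',z+6,amin=200);blobs(d,'rim',46)
m=mask(d,'rim')
for r in (60,90,120):
    e=np.where(np.diff((m[r]>0).astype(int)))[0];print(r,[(int(u),ray(d,u+.5,r,46)[:2].round(1).tolist()) for u in e if 100<u<560])
E
```

```text
ft_force: [-0.3, 0.3, -1.6]
ft_force: [-0.9, 0.0, -0.9]
ft_force: [0.5, -0.1, -2.5]
t 39.27 pos [482.7 262.   85.1] yaw -85.5 d [0.6 0.8 0.1] |d| 1 rot [0.    0.001 0.002] F [ 0.5 -0.1 -2.5] w 13.7 g 30.0 q6 1.97
red z 63.618386386426096 px [609.  94.] ctr 583.5 148.2 size 44 31 ang 3.4 A 5618.5
red z 63.618386386426096 px [481.  88.] ctr 579.5 203.4 size 44 50 ang 3.1 A 12791.0
red z 63.618386386426096 px [323.  87.] ctr 574.9 267.6 size 49 54 ang 5.7 A 15394.5
rim z 46 px [422.  76.] ctr 579.5 218.4 size 70 173 ang 4.2 A 9860.0
60 [(238, [586.4, 305.5]), (247, [586.7, 301.6]), (399, [592.0, 234.7]), (409, [592.3, 230.3]), (556, [597.5, 165.7]), (557, [597.5, 165.2])]
90 [(239, [574.1, 304.8]), (249, [574.4, 300.3]), (397, [579.7, 233.9]), (407, [580.0, 229.4]), (556, [585.3, 162.5])]
120 [(241, [561.2, 303.6]), (250, [561.6, 299.5]), (395, [566.8, 233.0]), (405, [567.2, 228.5]), (546, [572.3, 163.8]), (547, [572.3, 163.4]), (551, [572.5, 161.5])]
```

```bash
python3 jog.py '[[0.8,0.3,3,0,0,0],[0,0,5,0,0,0],[0,0,5,0,0,0],[0,0,4,0,0,0],[0,0,4,0,0,0]]' |grep ft
python3 jog.py '[[0,0,3,0,0,0],[0,0,1,0,0,0],[0,0,0,0,0,0],[0,0,0,0,0,0]]' |grep ft
python3 goto.py 487.8 187.3 60.5 -85.6
python3 jog.py '[[-6,0,0,0,0,0],[-12,0,0,0,0,0],[-16,0,0,0,0,0],[-20,0,0,0,0,0],[-20,0,0,0,0,0]]' |grep ft
python3 jog.py '[[-20,0,0,0,0,0],[-16,0,0,0,0,0],[0,0,0,0,0,0],[0,0,-25,0,0,0],[0,0,-30,0,0,0]]' |grep ft
python3 jog.py '[[0,0,0,0,0,0],[0,0,0,0,0,0]]' |grep ft
python3 goto.py 440 2.5 116 -85.6
python3 - <<'E'
from h import *
d=cam('top');blobs(d,'red',46,(170,430,180,290));blobs(d,'blue',3,(280,330,240,330));save(d,'pics/t2.png')
s=cam('scene');blobs(s,'red',46,(200,420,150,360));blobs(s,'blue',3,(320,400,200,255))
u0,u1,v0,v1=200,420,190,390;a=cv2.resize(s['img'][v0:v1,u0:u1],None,fx=3,fy=3);cv2.imwrite('pics/s2.png',a[:,:,::-1])
E
```

```text
ft_force: [0.4, -0.1, -2.1]
ft_force: [0.2, -0.5, -1.4]
t 40.07 pos [484.3 261.8  60.1] yaw -85.5 d [-2.3 74.6 -0.4] |d| 75 rot [0.    0.    0.001] F [ 0.2 -0.5 -1.4] w 13.7 g 30.0 q6 1.97
ft_force: [-0.5, 0.2, -1.7]
ft_force: [0.7, 0.4, -1.4]
ft_force: [0.4, 0.2, -1.9]
t 41.07 pos [375.6 254.  116.6] yaw -85.5 d [ 44.6 255.8   0.3] |d| 260 rot [-0.002 -0.004  0.001] F [ 0.4  0.2 -1.9] w 13.9 g 30.0 q6 2.06
red z 46 px [206. 240.] ctr 574.4 265.4 size 45 51 ang 5.7 A 261.5
red z 46 px [234. 238.] ctr 579.7 193.2 size 44 52 ang 2.3 A 251.5
red z 46 px [262. 235.] ctr 585.4 120.7 size 46 51 ang 2.4 A 230.0
red z 46 px [281. 218.] ctr 626.1 68.4 size 37 13 ang 89.0 A 61.0
blue z 3 px [306. 289.] ctr 439.2 4.2 size 156 66 ang 2.2 A 1320.5
red z 46 px [387. 333.] ctr 577.4 268.6 size 46 53 ang 4.5 A 377.5
red z 46 px [363. 308.] ctr 582.8 196.8 size 46 52 ang 3.0 A 383.5
red z 46 px [341. 285.] ctr 588.1 124.1 size 46 52 ang 2.4 A 353.0
red z 46 px [314. 264.] ctr 607.0 47.4 size 19 47 ang 5.9 A 115.0
blue z 3 px [361. 229.] ctr 441.0 6.2 size 156 66 ang 2.3 A 1405.0
```

View pics/s2.png

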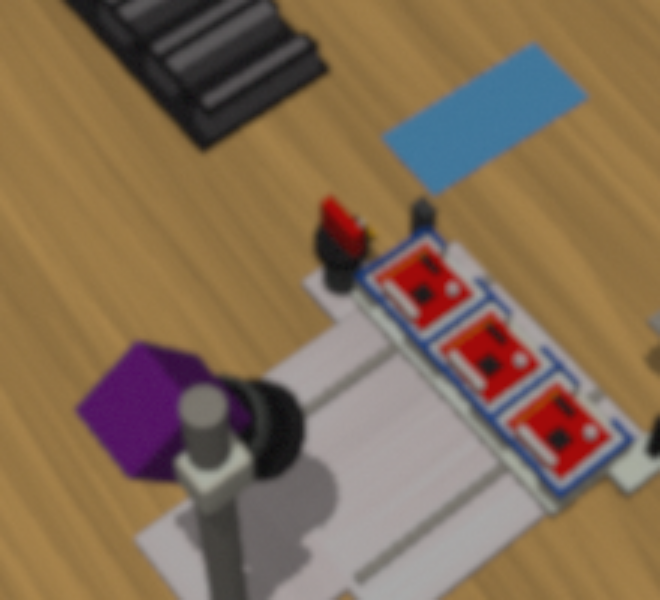

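All three boards lie in their nests, at crop positions (420,290), (490,358) and (560,440), and the mat is free. I'll put the paddle back.

```bash
python3 jog.py '[[6,20,0,0,0,0],[6,36,0,0,0,0],[6,36,0,0,0,0],[6,36,0,0,0,0],[6,36,0,0,0,0]]' |grep ft
python3 jog.py '[[6,36,0,0,0,0],[6,30,0,0,0,0],[2.7,18,0,0,0,0],[0,5.3,15,0,0,0],[0,0,20,0,0,0]]' |grep ft
python3 jog.py '[[0,0,20,0,0,0],[0,0,12,0,0,0],[0,0,5,0,0,0],[0,0,0,0,0,0],[0,0,0,0,0,0]]' |grep ft
python3 goto.py 440 5 35.2 -85.6
```

```text
ft_force: [0.1, 0.2, -2.0]
ft_force: [0.3, 0.4, -1.5]
ft_force: [1.4, 0.0, -1.5]
t 42.42 pos [438.3   4.2  42.7] yaw -85.5 d [ 1.7 -0.6  7.5] |d| 8 rot [-0.     0.002  0.001] F [ 1.4  0.  -1.5] w 13.9 g 30.0 q6 1.48
```

```bash
python3 jog.py '[[1,0,3,0,0,0],[0,0,3,0,0,0],[0,0,1.8,0,0,0],[0,0,0,0,0,0],[0,0,0,0,0,0]]' |grep ft
python3 goto.py 440 5 35.2 -85.6
python3 jog.py '[[0,0,0,0,0,0],[0,0,0,0,0,0],[0,0,0,0,0,0],[0,0,0,0,0,0],[0,0,0,0,0,0]]' 70 |grep ft
python3 jog.py '[[0,0,-10,0,0,0],[0,0,-25,0,0,0],[0,0,-35,0,0,0],[0,0,-30,0,0,0],[0,0,-15,0,0,0]]' 88|grep ft
python3 jog.py '[[0,0,0,0,0,0],[0,0,0,0,0,0]]' |grep ft
python3 goto.py 522.5 311.7 67.7 -85.6
python3 - <<'E'
from h import *
t=cam('top');blobs(t,'orange',55,(285,335,240,330),5);blobs(t,'black',15,(285,335,280,330),8);blobs(t,'red',46,(170,300,180,290));blobs(t,'black',76,(178,205,230,275),5)
E
```

```text
ft_force: [-0.4, 0.3, -1.5]
t 42.83 pos [439.8   4.3  35.5] yaw -85.5 d [ 0.2 -0.7  0.3] |d| 1 rot [ 0.    -0.     0.001] F [-0.4  0.3 -1.5] w 14.2 g 30.0 q6 1.48
ft_force: [0.6, 0.1, -0.1]
ft_force: [0.8, -0.6, -0.0]
ft_force: [1.1, 0.2, -0.6]
t 43.83 pos [440.3   4.3 151.5] yaw -85.5 d [ 105.6 -300.1   84. ] |d| 329 rot [ 0.    -0.003  0.001] F [ 1.1  0.2 -0.6] w 87.3 g 0.0 q6 1.48
red z 46 px [206. 240.] ctr 574.4 265.4 size 45 51 ang 5.7 A 261.5
red z 46 px [233. 237.] ctr 579.7 193.2 size 44 52 ang 2.3 A 259.0
red z 46 px [262. 235.] ctr 585.3 120.7 size 46 51 ang 2.4 A 230.0
red z 46 px [281. 218.] ctr 626.1 68.4 size 37 13 ang 89.0 A 61.0
black z 76 px [189. 260.] ctr 521.2 305.1 size 15 13 ang 88.9 A 24.5
```

```bash
python3 jog.py '[[12,-25,0,0,0,0],[12,-36,0,0,0,0],[12,-36,0,0,0,0],[12,-36,0,0,0,0],[12,-36,0,0,0,0]]' |grep ft
python3 jog.py '[[12,-36,0,0,0,0],[12,-36,0,0,0,0],[12,-30,0,0,0,0],[9.6,-20,0,0,0,0],[0,-9,0,0,0,0]]' |grep ft
python3 jog.py '[[0,0,20,0,0,0],[0,0,25,0,0,0],[0,0,20,0,0,0],[0,0,12,0,0,0],[0,0,6,0,0,0]]' |grep ft
python3 jog.py '[[0,0,0,0,0,0],[0,0,0,0,0,0]]' |grep ft
python3 goto.py 522.5 312.5 67.7 -85.6
```

```text
ft_force: [1.3, -0.8, -0.3]
ft_force: [0.0, 0.4, -0.5]
ft_force: [0.2, -0.1, -1.0]
ft_force: [-0.2, 0.1, -0.4]
t 45.3 pos [521.8 311.3  67.4] yaw -85.6 d [ 0.8 -1.2 -0.3] |d| 1 rot [0.    0.    0.001] F [-0.2  0.1 -0.4] w 87.8 g 0.0 q6 2.01
```

```bash
python3 jog.py '[[0,0,0,0,0,0],[0,0,0,0,0,0],[0,0,0,0,0,0],[0,0,0,0,0,0],[0,0,0,0,0,0]]' 6 |grep ft
python3 jog.py '[[0,0,0,0,0,0],[0,0,0,0,0,0],[0,0,0,0,0,0],[0,0,0,0,0,0],[0,0,0,0,0,0]]' |grep ft
python3 jog.py '[[0,0,0,0,0,0],[0,0,0,0,0,0],[0,0,0,0,0,0],[0,0,0,0,0,0],[0,0,0,0,0,0]]' |grep ft
python3 goto.py 603 317.7 67.7 -85.6
python3 jog.py '[[3,0,0,0,0,0],[6,0,0,0,0,0],[9,0,0,0,0,0],[10,0,0,0,0,0],[10,0,0,0,0,0]]' |grep ft
python3 jog.py '[[10,0,0,0,0,0],[10,0,0,0,0,0],[9,0,0,0,0,0],[6,0,0,0,0,0],[4,0,0,0,0,0]]' |grep ft
python3 jog.py '[[2,0,0,0,0,0],[1,0,0,0,0,0],[1,0,0,0,0,0],[1,0,0,0,0,0],[0,0,0,0,0,0]]' |grep ft
python3 goto.py 603 317.7 67.7 -85.6
```

```text
ft_force: [0.5, 1.0, 0.5]
ft_force: [-0.2, 0.5, 0.5]
ft_force: [-0.4, 1.9, -0.6]
t 46.55 pos [521.7 311.8  67.3] yaw -85.6 d [81.5  0.4 -0.4] |d| 81 rot [-0.    -0.     0.001] F [-0.4  1.9 -0.6] w 12.2 g 30.0 q6 2.01
ft_force: [-3.1, 2.5, 0.3]
ft_force: [-3.3, 2.0, 1.3]
ft_force: [-8.2, 0.3, 5.3]
t 47.8 pos [601.6 317.7  67.3] yaw -85.5 d [ 1.4  0.1 -0.4] |d| 1 rot [0.001 0.004 0.001] F [-8.2  0.3  5.3] w 11.9 g 30.0 q6 1.96
```

```bash
python3 jog.py '[[0,0,0,0,0,0],[0,0,0,0,0,0],[0,0,0,0,0,0],[0,0,0,0,0,0],[0,0,0,0,0,0]]' 60 |grep ft
python3 jog.py '[[0,0,-10,0,0,0],[0,0,-25,0,0,0],[0,0,-30,0,0,0],[0,0,-25,0,0,0],[0,0,-10,0,0,0]]' 88|grep ft
python3 jog.py '[[0,25,0,0,0,0],[0,36,0,0,0,0],[0,36,0,0,0,0],[0,36,0,0,0,0],[0,36,0,0,0,0]]' |grep ft
python3 jog.py '[[0,36,0,0,0,0],[0,30,0,0,0,0],[0,14,0,0,0,-0.12],[0,0,0,0,0,-0.12],[0,0,0,0,0,-0.12]]' |grep ft
python3 jog.py '[[0,0,0,0,0,-0.12],[0,0,0,0,0,-0.12],[0,0,0,0,0,-0.12],[0,0,0,0,0,-0.12],[0,0,0,0,0,-0.12]]' |grep ft
python3 jog.py '[[0,0,0,0,0,-0.12],[0,0,0,0,0,-0.12],[0,0,0,0,0,-0.12],[0,0,0,0,0,-0.12],[0,0,0,0,0,-0.09]]' |grep ft
python3 jog.py '[[0,0,0,0,0,0],[0,0,0,0,0,0]]' |grep ft
python3 goto.py 622 69.6 87.3 3
python3 - <<'E'
from h import *
t=cam('top');save(t,'pics/t3.png');blobs(t,'red',46,(170,300,160,290));blobs(t,'rim',46,(180,300,170,240))
s=cam('scene');blobs(s,'red',46,(260,420,220,400))
d=cam('wrist');blobs(d,'red',100,(100,540,50,400),200)
E
```

```text
ft_force: [0.4, 0.7, -0.2]
ft_force: [0.6, 1.6, 0.3]
ft_force: [0.1, -0.9, 0.4]
ft_force: [0.4, 0.4, -0.2]
ft_force: [-0.6, -0.1, -0.2]
ft_force: [-0.2, -0.2, 0.1]
ft_force: [0.8, 0.0, 0.2]
t 50.47 pos [622.7  69.7 167.2] yaw 2.0 d [-0.  -0.7 79.9] |d| 80 rot [-0.     0.    -0.018] F [0.8 0.  0.2] w 88.1 g 0.0 q6 0.06
red z 46 px [204. 209.] ctr 653.8 270.9 size 45 52 ang 5.8 A 285.0
red z 46 px [229. 208.] ctr 659.1 205.3 size 37 43 ang 89.3 A 194.0
rim z 46 px [208. 206.] ctr 656.1 248.2 size 71 123 ang 4.0 A 54.5
red z 46 px [357. 356.] ctr 656.9 274.8 size 46 53 ang 4.5 A 451.5
red z 46 px [334. 330.] ctr 661.8 202.7 size 46 53 ang 2.0 A 416.0
red z 46 px [312. 305.] ctr 667.1 130.0 size 46 53 ang 2.1 A 382.0
red z 46 px [314. 265.] ctr 607.8 48.2 size 20 48 ang 5.9 A 110.5
red z 100 px [315. 263.] ctr 622.0 70.2 size 12 41 ang 3.7 A 1114.0
red z 100 px [383. 158.] ctr 657.2 132.1 size 39 43 ang 3.3 A 5125.5
red z 100 px [379.  70.] ctr 653.6 177.1 size 39 19 ang 2.0 A 2481.5
```

Carriage is home and the boards moved 79.5 mm with it. The knob is at (622, 70). I'll grip it and turn it clockwise.

```bash
python3 jog.py '[[0,0,15,0,0,0],[0,0,25,0,0,0],[0,0,20,0,0,0],[0,0,13,0,0,0],[0,0,7,0,0,0]]' 60 |grep ft
python3 jog.py '[[0,0,0,0,0,0],[0,0,0,0,0,0],[0,0,0,0,0,0],[0,0,0,0,0,0],[0,0,0,0,0,0]]' 6 |grep ft
python3 jog.py '[[0,0,0,0,0,0],[0,0,0,0,0,0],[0,0,0,0,0,0],[0,0,0,0,0,0],[0,0,0,0,0,0]]' 6 |grep ft
python3 goto.py 622 69.6 87.3 -86
python3 jog.py '[[0,0,0,0,0,0.12],[0,0,0,0,0,0.12],[0,0,0,0,0,0.12],[0,0,0,0,0,0.12],[0,0,0,0,0,0.12]]' |grep ft
python3 jog.py '[[0,0,0,0,0,0.12],[0,0,0,0,0,0.12],[0,0,0,0,0,0.12],[0,0,0,0,0,0.12],[0,0,0,0,0,0.12]]' |grep ft
python3 jog.py '[[0,0,0,0,0,0.12],[0,0,0,0,0,0.12],[0,0,0,0,0,0.09],[0,0,0,0,0,0],[0,0,0,0,0,0]]' |grep ft
python3 goto.py 622 69.6 87.3 -86
```

```text
ft_force: [-0.5, -0.8, 0.4]
ft_force: [0.5, -0.1, -0.3]
ft_force: [-5.3, 0.1, 6.6]
t 51.87 pos [621.5  69.8  87.6] yaw 2.1 d [-0.2  0.5  0.3] |d| 1 rot [-0.002  0.002  1.538] F [-5.3  0.1  6.6] w 11.6 g 30.0 q6 0.06
ft_force: [-0.8, -1.8, 1.6]
ft_force: [1.4, -7.2, 0.2]
ft_force: [1.0, -9.5, 0.6]
t 53.12 pos [623.7  67.8  87.7] yaw -85.5 d [-1.5 -1.9  0.4] |d| 2 rot [ 0.003 -0.001  0.008] F [ 1.  -9.5  0.6] w 11.8 g 30.0 q6 1.59
```

```bash
python3 jog.py '[[0,0,0,0,0,0],[0,0,0,0,0,0],[0,0,0,0,0,0],[0,0,0,0,0,0],[0,0,0,0,0,0]]' 60 |grep ft
python3 jog.py '[[0,0,-10,0,0,0],[0,0,-25,0,0,0],[0,0,-35,0,0,0],[0,0,-35,0,0,0],[0,0,-20,0,0,0]]' 88|grep ft
python3 jog.py '[[-15,15,0,0,0,0],[-20,25,0,0,0,0],[-20,25,0,0,0,0],[-15,25,0,0,0,0],[-10,20,0,0,0,0]]' |grep ft
python3 jog.py '[[0,0,0,0,0,0],[0,0,0,0,0,0]]' |grep ft
python3 - <<'E'
from h import *
s=cam('scene');blobs(s,'red',100,(300,330,250,285),5);blobs(s,'red',46,(260,420,270,400));blobs(s,'orange',55,(330,385,190,245),5);blobs(s,'blue',3,(320,400,200,255))
a=cv2.resize(s['img'][170:400,210:430],None,fx=2.6,fy=2.6);cv2.imwrite('pics/s3.png',a[:,:,::-1])
t=cam('top');blobs(t,'red',100,(265,300,200,240),5)
E
```

```text
ft_force: [-0.4, 0.5, 0.9]
ft_force: [0.8, -0.4, 0.5]
ft_force: [-0.4, -0.4, 0.1]
ft_force: [-0.2, -1.0, 0.3]
red z 100 px [313. 264.] ctr 626.8 74.6 size 45 19 ang 8.1 A 124.5
red z 46 px [357. 356.] ctr 656.9 274.8 size 46 53 ang 4.5 A 451.5
red z 46 px [334. 330.] ctr 661.8 203.0 size 46 52 ang 2.0 A 413.0
red z 46 px [312. 305.] ctr 667.1 130.0 size 46 53 ang 2.1 A 382.0
orange z 55 px [362. 215.] ctr 440.4 5.1 size 32 13 ang 4.3 A 48.0
blue z 3 px [352. 222.] ctr 450.7 -22.2 size 15 14 ang 53.6 A 19.0
blue z 3 px [367. 235.] ctr 439.8 27.9 size 155 23 ang 2.6 A 365.0
red z 100 px [281. 218.] ctr 620.4 67.0 size 39 14 ang 4.7 A 66.0
red z 100 px [266. 206.] ctr 652.9 102.8 size 8 31 ang 89.1 A 33.0
```

View pics/s3.png

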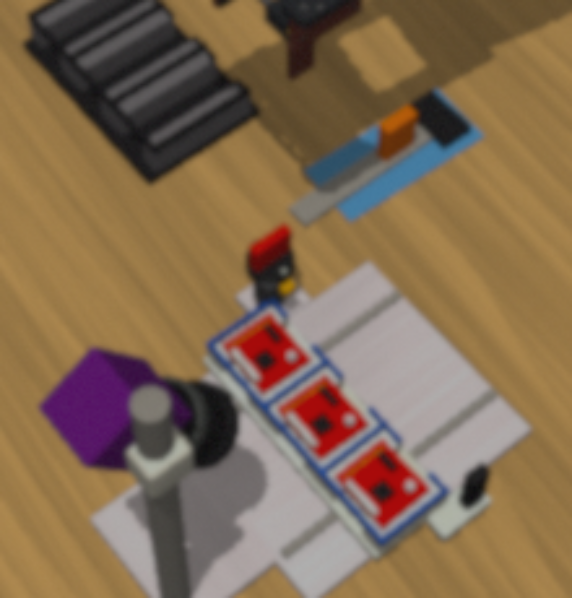

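The last view shows the knob locked, the carriage home with all three boards in their nests, the paddle in line on the mat at (398,133), and the gripper clear.

```bash
python3 -c "
from workcell import ctrl
print(ctrl.close_job())"
```

```text
the job is handed in; nothing more can be done
None
```

I handed the job in at about 55 s; the verdict was not printed, but the final pictures show all three boards flat in their nests, the carriage home, the knob locked and the paddle back on its mat.

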